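# Chock the biscuit tin on the display ramp before swinging its bar away

## Task

Set out the biscuit tin on the sloping display ramp: slide the two wooden wedges straight up the ramp, under the bar, each until its nose is snug against its own half of the tin, and only then swing the bar fully open so that the tin stays where it is. Then stand the little sign upright on the counter against the middle of the ramp's lower edge, square to it, and leave everything else on the counter as it is.

Things in the scene. Friction and masses are not known exactly. Their poses are not given: they have to be found in the camera images.
- ramp: Fixed pale wooden ramp, deck 340 x 260 mm, sloping 0.105 rad. Origin: middle of the deck surface, 38 mm above the counter; x downhill along the deck (roughly world +y), z normal to it, y roughly towards the robot. Lower edge at x = +170 mm. A 40 mm high ledge at the upper end (face at x = -159 mm) is 4 mm behind the tin. A shaker stands on the deck at x = 130, y = 110 mm.
- foot (a point): Middle of the ramp's lower edge, on the deck surface (20 mm above the counter); the frame's axes are the ramp's.
- tin: Steel biscuit tin lying on its side on the upper deck, a cylinder 90 mm in diameter, 150 mm long, 0.5 to 1 kg, free to roll downhill; held only by the bar. Origin at its centre, 45 mm above the deck at ramp x = -110 mm, y = 0; its y is its own axis.
- wedge_near: Loose dark wooden wedge block on the deck, 110 mm long, 40 wide, 30 high, 0.22 kg, in the lane at ramp y of about +45 mm (robot's side). Origin: middle of its underside; x to its flat back (+55 mm); 45 degree bevelled nose at -55 mm, uphill. Starts 50 to 110 mm short of the tin, turned up to 0.15 rad. Snug: its origin at ramp x = -31 to -35 mm (more rolls the tin back to the ledge).
- wedge_far: The same kind of wedge, in the lane at about y = -45 mm of the ramp (away from the robot).
- bar (a joint): Angle of the steel retaining bar about its pivot (axis normal to the deck): 0 closed, across the tin's downhill side; grows to the stop at 1.6 rad, fully open, the free end swinging downhill then to the far side, to lie along the deck's far edge. Stiff by friction (0.25 N m, 1.3 N at the handle), stays where left. 12 mm thick, underside 41 mm above the deck: wedges pass beneath.
- pivot (a point): Pivot of the bar: at ramp x = -59 mm, y = -100 mm, 47 mm above the deck (the ramp's far side).
- handle (a point): On the axis of the bar's upright wooden handle, 115 mm above the deck. The handle is a round post 16 mm in diameter at the bar's free end, 200 mm from the pivot, its top 140 mm above the deck (the tin's top is at 90 mm). Starts at ramp x = -59 mm, y = +100 mm.
- sign: Loose table sign, 0.25 kg: dark wooden base 50 mm (its x) by 100 mm (its y) by 18 mm high; upright black panel 10 mm thick (x), 90 mm wide, from 18 to 108 mm high over its middle. Origin: middle of the underside. Starts on the counter beyond the ramp's lower edge, turned up to 0.35 rad from world +y. Against the edge, its origin is 25 mm beyond it. A fruit tart stands to either side.
- tart_a: Fruit tart on a 90 mm round board, 50 mm high, right of the sign (nearer the robot); a bystander, leave it alone. Origin at the middle of its underside.
- tart_b: The same, on the far side of the sign; a bystander, leave it alone. Origin at the middle of its underside.
- jar: Closed jar, 72 mm wide, 110 mm high, on the counter uphill of the ramp; a bystander, leave it alone. Origin at the middle of its underside.
- mug: White mug, 80 mm wide, 85 mm high, uphill of the ramp; a bystander, leave it alone. Origin at the middle of its underside.
- shaker: Aluminium shaker on the ramp deck, 36 mm wide, 50 mm high; a bystander, leave it alone. Origin at the middle of its underside.
- spatula: Spatula lying on the counter to the left; a bystander, leave it alone.
- bowl: White bowl, 120 mm wide, on the counter at the far left; a bystander, leave it alone. Origin at the middle of its underside.
Mind the look-alikes: they are no part of the job. What is shaped like the sign but blue is not meant.

How it is judged:
By the outcome, as a careful person would: the job done as asked, in the order asked, and still so for the second after the job is handed in, with the robot touching nothing.
It also fails if it takes over 72 s, if anything falls off the work surface, if the arm or the gripper's body presses on something with over 40 N, if the wrist force passes 120 N, or if a joint passes its speed limit or range.

## Robot

A 6-joint arm with a two-finger parallel gripper is mounted at the origin on the work surface. World frame = base frame: x ahead of the robot, y to its left, z up, the work surface at z = 0. Lengths are in m, angles in degrees, forces in N, time in s.
With the tool pointing down it reaches from about 0.35 to 0.875 m from the base axis. Payload 4.2 kg.
Tool frame: the origin (TCP) lies between the finger pads; the fingertips stand robot.nose_length ahead of it and the grasp point (between the pads) lies 3 mm ahead of it (robot.nose_length is the distance from the TCP to the fingertips, in m); z points along the fingers, y is the line along which they close (so a half turn about z gives the same grasp; the last joint's range is limited). The gripper opens to 87 mm and grips with 3 to 60 N. Pads are 19 mm wide; open, the fingers measure 117 mm over their backs; the gripper's body (75 mm by 190 mm) begins 51 mm behind the grasp point.
Start: joints at [83.113, 22.042, 0.453, 0, -68.411, -14.817], TCP at [0.231, 0.581, 0.245] pointing down, gripper open.
Joint ranges: [-179.83, 179.83], [-69.29, 118.12], [-61.27, 80.66], [-181.25, 117.63], [-171.15, -9.14], [-177.46, 177.46]. Speed limits (degrees/s): [159.86, 159.86, 180, 180, 180, 180].

## Interface

Orientations are given as a 3x3 rotation matrix whose columns are the frame's x, y, z axes.
In Python, from cell import robot gives the robot as it stands.
- The arm moves only by the tool arm_command, never from a script. Its argument "series" is a list of rows, each a list of 7 numbers: the shift along the tool's x, y, z in m, then the turn, a rotation vector about the tool's x, y, z in rad, then the opening, from 0 (shut) to 1 (fully open). In form: [[tx, ty, tz, ax, ay, az, jaw], ...]. A call has 1 to 12 rows; each row shifts and turns the commanded pose from where the row before left it, along the tool's axes as they then stand; what a row does not reach is not made up. A row lasts 1/8 s, in which the tool goes at most 62.5 mm and 10.7 degrees, less where a joint would pass 70% of its speed; a pose out of reach is approached as far as the arm can. A call is refused whole if a number of a shift passes 0.0625 or a number of a turn 0.188, either way. A call with a gripper value outside its range is refused whole. The fingers move at their own pace and stop on an object; "squeeze" is the grip in N (left out, the last holds). Time passes only in rows, so rows that do not move let the fingers close. It gives the time, the measured TCP pose, the force, the opening and the grip force at its end, in the units of the state.
- robot.observe(): the state, without advancing time (a new reading comes with each control period).
- robot.read_camera(name): name is "scene" or "top" or "wrist"; returns the picture (480x640x3 uint8, red, green, blue); there is no depth.
- robot.get_calibration(name): a dict with "fx", "fy", "cx", "cy" (pixels), "k1" (the pictures are not rectified: a ray, as slopes to the right and down, at radius r is drawn at 1 + k1 r^2 times it, then the intrinsics apply), "R" (3x3) and "t" (3): a world point X has camera coordinates R X + t; the wrist camera has in their place "mount" (4x4, takes a point from camera to tool coordinates, whose origin is the TCP and whose axes are the flange's). Camera axes: x right, y down, z forward; pixel columns grow to the right and rows downward; lengths in m; the calibration is good to about 2 mm. A picture is of the moment at which its call begins: read the wrist's pose just before it. get_calibration takes no time and is no camera call.
- robot.job_done(): hands the job in; it is judged then, once.
The state is a dict: "time": time; "joint_pos": joint angles; "dq": joint speeds; "tau": joint torques, N m; "eef_pos": TCP position; "eef_rot": TCP orientation; "wrist_force": force on the tool from outside, world axes, zero at the start; "ft_torque": the same for the moment, N m; "opening": finger opening in m; "grasp_force": force on a finger pad.
Only numpy, scipy, OpenCV 4.12 (cv2) and the standard library are available. Lean on these libraries where they do the work, as an engineer would, in place of code of your own. Each camera call takes 0.05 s, during which the arm holds its last target. There are 200 camera calls.

## Working session

There is one attempt and no reset: what is moved stays moved. The work goes in short steps, Python scripts to look and compute and a tool call to move; the robot and the scene stay as the last step left them, time stands still between calls to the robot, and variables do not carry over. Pictures are saved under pics/ and viewed, at most 10 in all, crops included, and the job is handed in when it is done.

Besides the shell and the picture viewer there is one more tool, called after "Request:" as a command line: name --pt "numbers of a row" for each row, then --argument value for the rest. arm_command: Moves the arm, as the interface text tells. Its arguments: {"type":"object","properties":{"series":{"type":"array"},"squeeze":{"type":"number"}},"required":["series"]}

```bash
ls; mkdir -p pics
python3 - <<'E'
from cell import robot
import cv2,numpy as np
np.set_printoptions(precision=4,suppress=True)
s=robot.observe();print(s['time'],s['eef_pos'],s['eef_rot'],s['opening'],robot.nose_length)
for n in['scene','top']:
    im=robot.read_camera(n);cv2.imwrite(f'pics/{n}0.png',im[...,::-1]);print(n,robot.get_calibration(n))
print(robot.get_calibration('wrist'))
E
```

```text
pics
0.0 [0.2309 0.5802 0.2435] [[ 0.929  -0.37   -0.0007]
 [-0.37   -0.929  -0.0021]
 [ 0.0001  0.0022 -1.    ]] 0.08699406522015987 0.022
scene {'fx': 530.5790814775893, 'fy': 530.5790814775893, 'cx': 311.6763806579842, 'cy': 238.36448390857356, 'k1': -0.06050855095303236, 'R': array([[ 0.6633,  0.7483, -0.0064],
       [ 0.5353, -0.4804, -0.6948],
       [-0.523 ,  0.4575, -0.7192]]), 't': array([-0.3956, -0.1956,  1.7722])}
top {'fx': 597.5294940917042, 'fy': 597.5294940917042, 'cx': 318.65395318834703, 'cy': 250.69917597174776, 'k1': -0.10403163823144035, 'R': array([[-0.0591, -0.9983,  0.0003],
       [-0.9766,  0.0577, -0.2073],
       [ 0.2069, -0.0125, -0.9783]]), 't': array([0.0785, 0.5407, 1.7835])}
{'fx': 393.8238760049045, 'fy': 393.8238760049045, 'cx': 319.9346106376549, 'cy': 237.56550363447926, 'k1': -0.06885726496975189, 'mount': array([[ 0.0001, -0.9578, -0.2875,  0.0787],
       [ 1.    , -0.    ,  0.0003,  0.0006],
       [-0.0003, -0.2875,  0.9578, -0.141 ],
       [ 0.    ,  0.    ,  0.    ,  1.    ]])}
```

View pics/scene0.png

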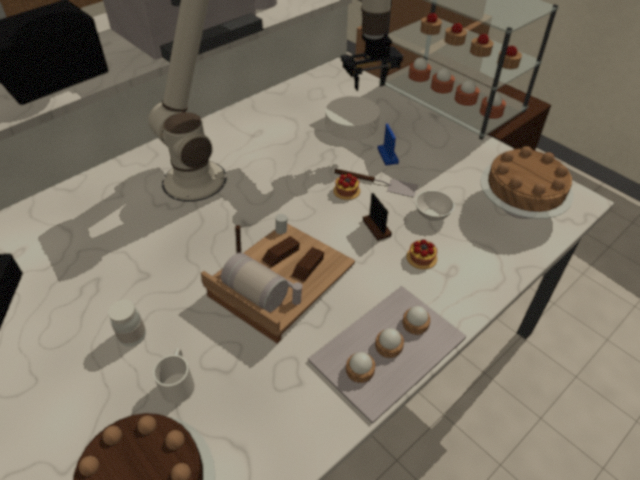

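View pics/top0.png

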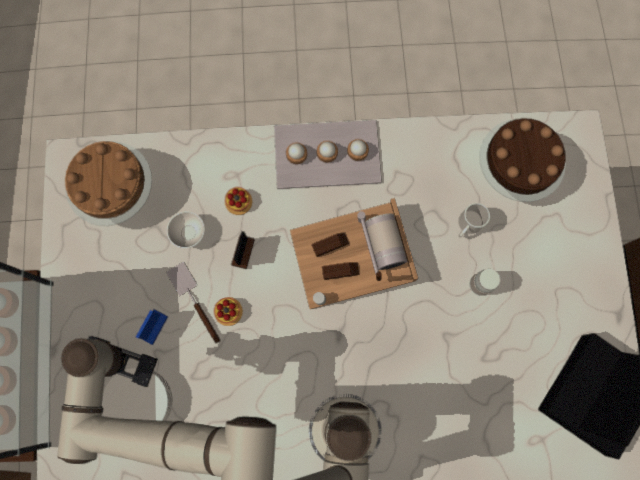

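The scene view shows the ramp at about (280,275), the black sign at (376,215) between tarts, and a blue decoy at (388,145). In the top view, the ramp's lower edge runs (291,228)–(310,306), the wedges are at (330,244) and (340,271), the bar handle at (378,277) and the sign at (243,250). Next I take rough measurements from the top view.

```bash
cat > h.py <<'E'
from cell import robot
import cv2,numpy as np
np.set_printoptions(precision=4,suppress=True)
def cam(n,s=None):
    c=robot.get_calibration(n);K=np.array([[c['fx'],0,c['cx']],[0,c['fy'],c['cy']],[0,0,1.]])
    d=np.array([c['k1'],0,0,0,0])
    if n=='wrist':
        T=np.eye(4);T[:3,:3]=s['eef_rot'];T[:3,3]=s['eef_pos'];T=T@np.array(c['mount']);Rwc=T[:3,:3];o=T[:3,3]
    else: Rwc=c['R'].T;o=-Rwc@c['t']
    return K,d,Rwc,o
def rays(C,px):
    K,d,R,o=C
    p=cv2.undistortPoints(np.asarray(px,float).reshape(-1,1,2),K,d)[:,0]
    return o,(R@np.c_[p,np.ones(len(p))].T).T
def onplane(C,px,p0,n):
    o,r=rays(C,px);n=np.asarray(n,float);return o+r*(((np.asarray(p0)-o)@n)/(r@n))[:,None]
def proj(C,X):
    K,d,R,o=C;return cv2.projectPoints((np.atleast_2d(X)-o)@R,np.zeros(3),np.zeros(3),K,d)[0][:,0]
def ramp(foot,yaw):  # frame R (cols), foot on the lower edge; x downhill
    a=.105;xh=np.array([np.cos(yaw),np.sin(yaw),0]);z=np.array([0,0,1.])
    x=np.cos(a)*xh-np.sin(a)*z;zz=np.cos(a)*z+np.sin(a)*xh
    return np.c_[x,np.cross(zz,x),zz],np.asarray(foot)-.17*x
E
python3 - <<'E'
from h import *
C=cam('top');up=[0,0,1]
P=onplane(C,[(291,228),(310,306)],[0,0,.02],up);print(P,np.linalg.norm(P[0]-P[1]))
foot=P.mean(0);e=P[1]-P[0];yaw=np.arctan2(e[1],e[0])+np.pi/2
R,o=ramp(foot,yaw);print(foot,np.degrees(yaw),R,o)
print('y to robot?',R[:,1])
for n,h,px in[('wf',.03,(330,244)),('wn',.03,(340,271)),('handle',.14,(378,277))]:
    q=onplane(C,[px],o+h*R[:,2],R[:,2])[0];print(n,(q-o)@R,q)
print('sign',onplane(C,[(247,250)],[0,0,.018],up))
E
```

```text
[[0.6307 0.1291 0.02  ]
 [0.3797 0.0829 0.02  ]] 0.2552732588194455
[0.5052 0.106  0.02  ] -79.57609035075376 [[ 0.1799  0.9835  0.019 ]
 [-0.9781  0.1809 -0.1031]
 [-0.1048 -0.      0.9945]] [0.4746 0.2722 0.0378]
y to robot? [ 0.9835  0.1809 -0.    ]
wf [0.2735 0.0437 0.03  ] [0.5674 0.0096 0.039 ]
wn [ 0.2829 -0.0464  0.03  ] [ 0.4804 -0.0159  0.038 ]
handle [ 0.3673 -0.1065  0.14  ] [ 0.4386 -0.1207  0.1386]
sign [[0.5682 0.2712 0.018 ]]
```

```bash
cat >> h.py <<'E'
from scipy.spatial.transform import Rotation as Ro
def plan(p,R,jaw,n,start=None):
    if start is None: s=robot.observe();start=(s['eef_pos'],s['eef_rot'])
    p0,R0=np.array(start[0]),np.array(start[1]);w=Ro.from_matrix(R0.T@R).as_rotvec()/n
    for k in range(n):
        d=(R0@Ro.from_rotvec(w*k).as_matrix()).T@((np.array(p)-p0)/n)
        print('['+','.join('%g'%v for v in np.r_[np.round(d,4),np.round(w,4),jaw])+'],')
def down(yawy): # tool down, tool y at world angle yawy
    y=np.array([np.cos(yawy),np.sin(yawy),0]);z=np.array([0,0,-1.]);return np.c_[np.cross(y,z),y,z]
E
python3 - <<'E'
from h import *
plan([.53,.06,.28],down(np.radians(-169.6)),1,12)
E
```

```text
[0.0392,0.0311,-0.003,0.0001,-0.0001,0.0842,1],
[0.0417,0.0277,-0.003,0.0001,-0.0001,0.0842,1],
[0.0438,0.0241,-0.003,0.0001,-0.0001,0.0842,1],
[0.0457,0.0203,-0.003,0.0001,-0.0001,0.0842,1],
[0.0473,0.0164,-0.003,0.0001,-0.0001,0.0842,1],
[0.0485,0.0123,-0.003,0.0001,-0.0001,0.0842,1],
[0.0493,0.0082,-0.003,0.0001,-0.0001,0.0842,1],
[0.0498,0.004,-0.003,0.0001,-0.0001,0.0842,1],
[0.05,-0.0002,-0.003,0.0001,-0.0001,0.0842,1],
[0.0498,-0.0044,-0.003,0.0001,-0.0001,0.0842,1],
[0.0493,-0.0086,-0.003,0.0001,-0.0001,0.0842,1],
[0.0484,-0.0127,-0.003,0.0001,-0.0001,0.0842,1],
```

Request:
arm_command --pt "0.039 0.031 -0.003 0 0 0.084 1" --pt "0.042 0.028 -0.003 0 0 0.084 1" --pt "0.044 0.024 -0.003 0 0 0.084 1" --pt "0.046 0.02 -0.003 0 0 0.084 1" --pt "0.047 0.016 -0.003 0 0 0.084 1" --pt "0.0485 0.012 -0.003 0 0 0.084 1" --pt "0.049 0.008 -0.003 0 0 0.084 1" --pt "0.05 0.004 -0.003 0 0 0.084 1" --pt "0.05 0 -0.003 0 0 0.084 1" --pt "0.05 -0.0045 -0.003 0 0 0.084 0.7" --pt "0.049 -0.0085 -0.003 0 0 0.084 0.7" --pt "0.048 -0.0125 -0.003 0 0 0.084 0.7"

```text
time: 1.6
eef_pos: [0.5318, 0.0602, 0.2803]
eef_rot: [[0.18, -0.984, -0.001], [-0.984, -0.18, -0.0], [-0.0, 0.001, -1.0]]
wrist_force: [0.2, 0.9, -0.0]
opening: 0.0657
grasp_force: 0.0
```

Run:
```python
from h import *
import pickle
s=robot.observe();im=robot.read_camera('wrist');s2=robot.observe();print(s['eef_pos'],s2['eef_pos'],s['eef_rot'],s['wrist_force'])
im=robot.read_camera('wrist');s=s2
pickle.dump((s,im),open('w1.pkl','wb'));cv2.imwrite('pics/w1.png',im[...,::-1])
```

```text
[0.5318 0.0602 0.2803] [0.5339 0.0565 0.2805] [[ 0.1802 -0.9836 -0.0006]
 [-0.9836 -0.1802 -0.    ]
 [-0.0001  0.0006 -1.    ]] [ 0.2147  0.9173 -0.0244]
```

View pics/w1.png

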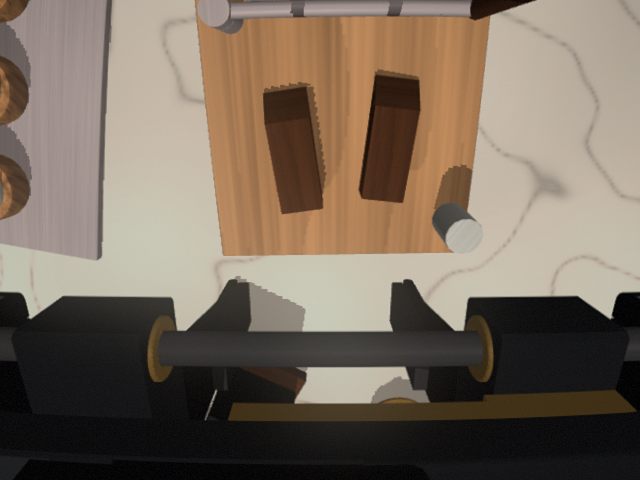

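The wrist view shows the deck's lower edge from (223,255) to about (470,251). The far wedge's back is at (282,213)–(323,208), the near wedge's at (361,195)–(405,202), and the shaker is at (460,230). I'll measure these with masks.

Run:
```python
from h import *
import pickle
s,im=pickle.load(open('w1.pkl','rb'));C=cam('wrist',s)
g=im.astype(int);val=g.max(2);sat=val-g.min(2)
deck=((sat>60)&(val>120)).astype(np.uint8)
# lower edge: last deck row in each column; side edges: first/last col in each row
E=[(c,np.where(deck[150:275,c])[0].max()+150.5) for c in range(235,425,5)]
L=[(np.where(deck[r,150:400])[0].min()+149.5,r) for r in range(60,245,5)]
Rr=[(np.where(deck[r,430:520])[0].max()+430.5,r) for r in range(40,160,5)]
up=[0,0,1]
P=onplane(C,E,[0,0,.02],up);v,u,*_=cv2.fitLine(P[:,:2].astype(np.float32),cv2.DIST_HUBER,0,.01,.01).ravel(),0
print('edge px',E[0],E[-1],v)
d=v[:2]*(1 if v[0]<0 else -1);yaw=np.arctan2(d[1],d[0])-np.pi/2;print('yaw',np.degrees(yaw))
f0=np.array([v[2],v[3],.02]);R,o=ramp(f0,yaw)
l=(onplane(C,L,o,R[:,2])-o)@R;r=(onplane(C,Rr,o,R[:,2])-o)@R
print('left y',l[::6,:2],'right',r[::5,:2])
fl=np.polyfit(l[:,0],l[:,1],1);fr=np.polyfit(r[:,0],r[:,1],1);print('slopes',fl[0],fr[0],'width',fr[1]-fl[1])
mid=(np.median(l[:,1])+np.median(r[:,1]))/2
foot=f0+mid*R[:,1];R,o=ramp(foot,yaw);print('foot',foot,'o',o)
pickle.dump((R,o,foot,yaw),open('ramp.pkl','wb'))
dark=(val<95).astype(np.uint8);dark[:40]=0;dark[255:]=0
dark=cv2.morphologyEx(dark,cv2.MORPH_OPEN,np.ones((3,3),np.uint8))
cs,_=cv2.findContours(dark,0,2)
for c in cs:
    if cv2.contourArea(c)>1500:
        print(cv2.contourArea(c),cv2.approxPolyDP(c,4,True)[:,0].tolist())
cv2.imwrite('pics/w1z.png',cv2.resize(im[60:260,225:490,::-1],None,fx=3,fy=3,interpolation=cv2.INTER_CUBIC)[:600])
```

```text
edge px (235, np.float64(255.5)) (420, np.float64(252.5)) [0.9819 0.1892 0.4948 0.1089]
yaw -259.09363
left y [[-0.0252 -0.1341]
 [ 0.0009 -0.1342]
 [ 0.0281 -0.1335]
 [ 0.0567 -0.1338]
 [ 0.0867 -0.1342]
 [ 0.1184 -0.1337]
 [ 0.1521 -0.1333]] right [[-0.0393  0.1244]
 [-0.018   0.125 ]
 [ 0.0039  0.1248]
 [ 0.0267  0.1247]
 [ 0.0504  0.1247]]
slopes 0.0010328473160643788 -0.0004001992497630511 width 0.25865967568897313
foot [0.4993 0.1098 0.02  ] o [ 0.5313 -0.0563  0.0378]
5328.5 [[306, 87], [263, 94], [282, 212], [321, 208]]
5688.0 [[376, 74], [359, 190], [364, 198], [402, 201], [419, 113], [418, 80]]
```

View pics/w1z.png

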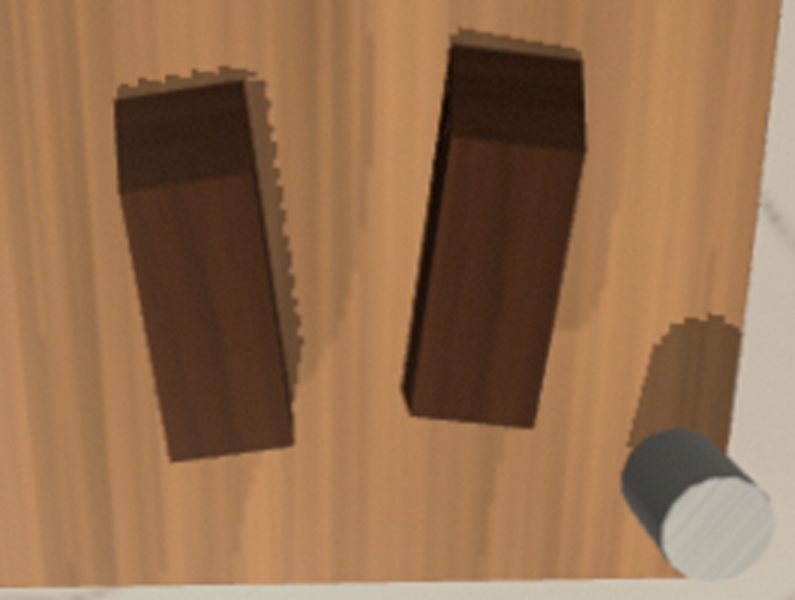

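The crop shows both top faces clearly. The far wedge's back edge is (282,213.7)–(322.7,208) and the near wedge's is (361.7,198.3)–(403.3,202.7), both turned a little.

```bash
cat > wd.py <<'E'
from h import *
import pickle
R,o,foot,yaw=pickle.load(open('ramp.pkl','rb'))
def wedge(C,px): # bevel-top left,right, back left,right
    q=(onplane(C,px,o+.03*R[:,2],R[:,2])-o)@R
    a=(q[2]+q[3]-q[0]-q[1])/2;th=np.arctan2(a[1],a[0]);back=(q[2]+q[3])/2
    e=q[3]-q[2];th2=np.arctan2(-e[0],e[1])
    t=.0;c=back-.055*np.array([np.cos(th),np.sin(th),0])
    return dict(origin=c[:2],th=th,th_edge=th2,width=np.linalg.norm(e),toplen=np.linalg.norm(a))
def toworld(p): return o+R@np.array(p)
def tool(): return np.c_[-R[:,0],R[:,1],-R[:,2]]  # fingers along -deck normal, y along ramp y
E
python3 - <<'E'
from wd import *
s,im=pickle.load(open('w1.pkl','rb'));C=cam('wrist',s)
W={}
for n,px in dict(far=[(265.3,124),(309,117.7),(282,213.7),(322.7,208)],near=[(375.7,105.7),(420,110.7),(361.7,198.3),(403.3,202.7)]).items():
    w=wedge(C,px);W[n]=w;print(n,w)
for n in W:
    w=W[n];th=w['th']
    T=tool()@Ro.from_rotvec([0,0,-th]).as_matrix()
    g=np.r_[w['origin']+.03*np.array([np.cos(th),np.sin(th)]),0]
    print(n,'above',toworld(g+[0,0,.09]),'grasp',toworld(g+[0,0,.024]),g)
    if n=='far': plan(toworld(g+[0,0,.09]),T,.7,5)
E
```

```text
far {'origin': array([ 0.0562, -0.047 ]), 'th': np.float64(0.1281629556619796), 'th_edge': np.float64(0.1302973889630737), 'width': np.float64(0.03917426584933311), 'toplen': np.float64(0.0838898132837063)}
near {'origin': array([0.0469, 0.0424]), 'th': np.float64(-0.11765990573573001), 'th_edge': np.float64(-0.12209359041990286), 'width': np.float64(0.039813807871515575), 'toplen': np.float64(0.08411940455532171)}
far above [0.5557 0.0451 0.1183] grasp [0.557  0.0383 0.0527] [ 0.0859 -0.0432  0.    ]
[0.0034,-0.0041,0.0323,-0.001,0.0208,-0.0281,0.7],
[0.0029,-0.004,0.0324,-0.001,0.0208,-0.0281,0.7],
[0.0023,-0.004,0.0325,-0.001,0.0208,-0.0281,0.7],
[0.0017,-0.004,0.0325,-0.001,0.0208,-0.0281,0.7],
[0.0012,-0.004,0.0325,-0.001,0.0208,-0.0281,0.7],
near above [0.4769 0.0206 0.1193] grasp [0.4782 0.0138 0.0536] [0.0767 0.0389 0.    ]
```

Request:
arm_command --pt "0.0034 -0.0041 0.0323 -0.001 0.0208 -0.0281 0.7" --pt "0.0029 -0.004 0.0324 -0.001 0.0208 -0.0281 0.7" --pt "0.0023 -0.004 0.0325 -0.001 0.0208 -0.0281 0.7" --pt "0.0017 -0.004 0.0325 -0.001 0.0208 -0.0281 0.7" --pt "0.0012 -0.004 0.0325 -0.001 0.0208 -0.0281 0.7" --pt "0 0 0.02 0 0 0 0.7" --pt "0 0 0 0 0 0 0.7"

```text
time: 2.58
eef_pos: [0.5535, 0.0466, 0.0971]
eef_rot: [[0.319, -0.948, 0.017], [-0.942, -0.319, -0.103], [0.103, 0.017, -0.994]]
wrist_force: [0.0, 0.4, -0.0]
opening: 0.0607
grasp_force: 0.0
```

```bash
cat >> wd.py <<'E'
def st():
    s=robot.observe();T=tool().T@s['eef_rot']
    print('t',s['time'],'deck pos',(s['eef_pos']-o)@R,'rot vs tool',Ro.from_matrix(T).as_rotvec(),'F ramp',s['wrist_force']@R,'open',s['opening'],'grip',s['grasp_force'])
E
python3 -c "
from wd import *
st()"
```

```text
t 2.575 deck pos [ 0.09   -0.0413  0.0691] rot vs tool [-0.0031 -0.0003 -0.1352] F ramp [ 0.4349 -0.0882  0.0115] open 0.06067702847321538 grip 0.0
```

Request:
arm_command --pt "0.0043 -0.0013 0.01 0.003 0 0.007 0.7" --pt "0 0 0.02 0 0 0 0.7" --pt "0 0 0.0115 0 0 0 0.7" --pt "0 0 0 0 0 0 0.7" --pt "0 0 0 0 0 0 0.3" --pt "0 0 0 0 0 0 0.3" --pt "0 0 0 0 0 0 0.3" --pt "0 0 0 0 0 0 0.3" --squeeze 12

```text
time: 3.58
eef_pos: [0.5587, 0.0389, 0.0586]
eef_rot: [[0.311, -0.95, 0.024], [-0.945, -0.312, -0.101], [0.103, 0.008, -0.995]]
wrist_force: [-0.9, 1.4, 3.6]
opening: 0.0396
grasp_force: 12.0
```

```bash
python3 -c "
from wd import *
st()"
```

```text
t 3.575 deck pos [ 0.0856 -0.0449  0.0299] rot vs tool [ 0.005  -0.001  -0.1271] F ramp [1.14   0.5908 3.7575] open 0.039573571574958846 grip 11.994239471714536
```

Request:
arm_command --pt "0.01 0.0013 0 -0.001 0 0.032 0.3" --pt "0.01 0.001 0 -0.001 0 0.032 0.3" --pt "0.01 0.0006 0 -0.001 0 0.032 0.3" --pt "0.01 0.0003 0 -0.001 0 0.031 0.3" --pt "0.012 0 0 0 0 0 0.3" --pt "0.012 0 0 0 0 0 0.3" --pt "0.01 0 0 0 0 0 0.3" --pt "0.006 0 0 0 0 0 0.3" --pt "0 0 0 0 0 0 0.3" --pt "0 0 0 0 0 0 0.3"

```text
time: 4.82
eef_pos: [0.5746, -0.0403, 0.0671]
eef_rot: [[0.188, -0.982, 0.022], [-0.977, -0.189, -0.102], [0.105, -0.002, -0.994]]
wrist_force: [1.6, -1.0, 5.0]
opening: 0.04
grasp_force: 12.0
```

```bash
python3 -c "
from wd import *
st()"
```

```text
t 4.825 deck pos [ 0.0044 -0.0455  0.0299] rot vs tool [ 0.0021 -0.      0.0003] F ramp [-1.824  -1.3573  4.8308] open 0.039973384862843256 grip 11.981509723991621
```

Request:
arm_command --pt "0.002 0 0 0 0 0 0.3" --pt "0.002 0 0 0 0 0 0.3" --pt "0 0 0 0 0 0 0.3" --pt "0 0 0 0 0 0 0.3" --pt "0 0 0 0 0 0 0.7" --pt "0 0 0 0 0 0 0.7" --pt "0 0 0 0 0 0 0.7"

```text
time: 5.7
eef_pos: [0.5736, -0.0439, 0.0661]
eef_rot: [[0.188, -0.982, 0.018], [-0.977, -0.189, -0.102], [0.104, 0.002, -0.995]]
wrist_force: [-0.1, -0.1, -0.6]
opening: 0.0582
grasp_force: 0.0
```

Run:
```python
from wd import *
st()
s=robot.observe();X=s['eef_pos'];T0=s['eef_rot']
A=X+.065*R[:,2]
th=-.118;T=tool()@Ro.from_rotvec([0,0,-th]).as_matrix()
g=np.array([.0469+.03*np.cos(th),.0424+.03*np.sin(th),0])
B=toworld(g+[0,0,.09]);print(B,g)
plan(B,T,.7,5,start=(A,T0))
```

```text
t 5.7 deck pos [ 0.0012 -0.0439  0.0285] rot vs tool [-0.0017 -0.001   0.0003] F ramp [-0.0137  0.0911 -0.6151] open 0.05820068152383267 grip 0.0
[0.4769 0.0205 0.1193] [0.0767 0.0389 0.    ]
[-0.0151,0.0166,0.0008,0.0003,0.0002,0.0235,0.7],
[-0.0147,0.0169,0.0007,0.0003,0.0002,0.0235,0.7],
[-0.0143,0.0172,0.0007,0.0003,0.0002,0.0235,0.7],
[-0.0139,0.0176,0.0007,0.0003,0.0002,0.0235,0.7],
[-0.0135,0.0179,0.0007,0.0003,0.0002,0.0235,0.7],
```

Request:
arm_command --pt "0 0 -0.03 0 0 0 0.7" --pt "0 0 -0.035 0 0 0 0.7" --pt "-0.0151 0.0166 0.0008 0 0 0.0235 0.7" --pt "-0.0147 0.0169 0.0007 0 0 0.0235 0.7" --pt "-0.0143 0.0172 0.0007 0 0 0.0235 0.7" --pt "-0.0139 0.0176 0.0007 0 0 0.0235 0.7" --pt "-0.0135 0.0179 0.0007 0 0 0.0235 0.7" --pt "0 0 0.02 0 0 0 0.7" --pt "0 0 0 0 0 0 0.7" --pt "0 0 0 0 0 0 0.7"

```text
time: 6.95
eef_pos: [0.4785, 0.0188, 0.1004]
eef_rot: [[0.072, -0.997, 0.02], [-0.992, -0.073, -0.102], [0.103, -0.013, -0.995]]
wrist_force: [0.4, 0.5, -0.1]
opening: 0.0608
grasp_force: 0.0
```

Run:
```python
from wd import *
st()
```

```text
t 6.95 deck pos [0.0767 0.0377 0.071 ] rot vs tool [ 0.0007 -0.001   0.1175] F ramp [ 0.4266 -0.5107 -0.0956] open 0.06081767609562908 grip 0.0
```

Request:
arm_command --pt "0 0.001 0.015 0 0 0 0.7" --pt "0 0 0.02 0 0 0 0.7" --pt "0 0 0.0085 0 0 0 0.7" --pt "0 0 0 0 0 0 0.7" --pt "0 0 0 0 0 0 0.3" --pt "0 0 0 0 0 0 0.3" --pt "0 0 0 0 0 0 0.3" --pt "0 0 0 0 0 0 0.3"

```text
time: 7.95
eef_pos: [0.4786, 0.0147, 0.0574]
eef_rot: [[0.072, -0.997, 0.022], [-0.992, -0.074, -0.101], [0.102, -0.014, -0.995]]
wrist_force: [-0.5, 0.2, 2.0]
opening: 0.04
grasp_force: 12.0
```

Run:
```python
from wd import *
st()
```

```text
t 7.95 deck pos [0.0772 0.0384 0.0278] rot vs tool [ 0.0021 -0.0015  0.1172] F ramp [0.1245 0.4739 2.0601] open 0.04001239851137008 grip 11.983461002237163
```

Request:
arm_command --pt "0.01 0 0 0 0 -0.029 0.3" --pt "0.01 0.0003 0 0 0 -0.029 0.3" --pt "0.01 0.0006 0 0 0 -0.029 0.3" --pt "0.01 0.0009 0 0 0 -0.03 0.3" --pt "0.012 0 0 0 0 0 0.3" --pt "0.012 0 0 0 0 0 0.3" --pt "0.008 0 0 0 0 0 0.3" --pt "0.004 0 0 0 0 0 0.3" --pt "0 0 0 0 0 0 0.3" --pt "0 0 0 0 0 0 0.3" --pt "0 0 0 0 0 0 0.3"

```text
time: 9.32
eef_pos: [0.4885, -0.0607, 0.0653]
eef_rot: [[0.188, -0.982, 0.022], [-0.977, -0.189, -0.102], [0.104, -0.002, -0.995]]
wrist_force: [0.8, 0.6, 5.1]
opening: 0.0397
grasp_force: 12.0
```

Run:
```python
from wd import *
st()
```

```text
t 9.325 deck pos [0.0009 0.0429 0.0278] rot vs tool [ 0.0023 -0.0006  0.0002] F ramp [-0.0979 -0.9064  5.145 ] open 0.039671575765836804 grip 11.982752626645379
```

Run:
```python
from wd import *
s=robot.observe()
plan([.515,.045,.25],down(yaw+np.pi/2),.7,6,start=(s['eef_pos']+.04*R[:,2],s['eef_rot']))
```

```text
[-0.0132,-0.0077,-0.0256,-0.0004,-0.0174,-0,0.7],
[-0.0136,-0.0077,-0.0254,-0.0004,-0.0174,-0,0.7],
[-0.014,-0.0077,-0.0252,-0.0004,-0.0174,-0,0.7],
[-0.0145,-0.0077,-0.0249,-0.0004,-0.0174,-0,0.7],
[-0.0149,-0.0077,-0.0247,-0.0004,-0.0174,-0,0.7],
[-0.0153,-0.0077,-0.0244,-0.0004,-0.0174,-0,0.7],
```

Request:
arm_command --pt "0 0 0 0 0 0 0.7" --pt "0 0 0 0 0 0 0.7" --pt "0 0 0 0 0 0 0.7" --pt "0 0 -0.02 0 0 0 0.7" --pt "0 0 -0.02 0 0 0 0.7" --pt "-0.0132 -0.0077 -0.0256 -0.0004 -0.0174 0 0.7" --pt "-0.0136 -0.0077 -0.0254 -0.0004 -0.0174 0 0.7" --pt "-0.014 -0.0077 -0.0252 -0.0004 -0.0174 0 0.7" --pt "-0.0145 -0.0077 -0.0249 -0.0004 -0.0174 0 0.7" --pt "-0.0149 -0.0077 -0.0247 -0.0004 -0.0174 0 0.7" --pt "-0.0153 -0.0077 -0.0244 -0.0004 -0.0174 0 0.7" --pt "0 0 0 0 0 0 0.7"

```text
time: 10.82
eef_pos: [0.5154, 0.0459, 0.2508]
eef_rot: [[0.19, -0.982, 0.002], [-0.982, -0.19, 0.001], [-0.001, -0.002, -1.0]]
wrist_force: [0.2, -0.2, -0.5]
opening: 0.0607
grasp_force: 0.0
```

Request:
arm_command --pt "0 0 0 0 0 0 0.7" --pt "0 0 0 0 0 0 0.7"

```text
time: 11.08
eef_pos: [0.5134, 0.0444, 0.2479]
eef_rot: [[0.188, -0.982, -0.005], [-0.982, -0.188, -0.001], [-0.0, 0.005, -1.0]]
wrist_force: [-0.4, -0.2, -0.2]
opening: 0.0611
grasp_force: 0.0
```

Run:
```python
from wd import *
st()
s=robot.observe();im=robot.read_camera('wrist')
pickle.dump((s,im),open('w2.pkl','wb'))
cv2.imwrite('pics/w2.png',cv2.resize(im[0:270,180:520,::-1],None,fx=2.2,fy=2.2,interpolation=cv2.INTER_CUBIC))
```

```text
t 11.075 deck pos [ 0.0797 -0.0015  0.2197] rot vs tool [-0.0047 -0.105   0.0007] F ramp [-0.1196  0.4315 -0.1644] open 0.061142351550343865 grip 0.0
```

View pics/w2.png

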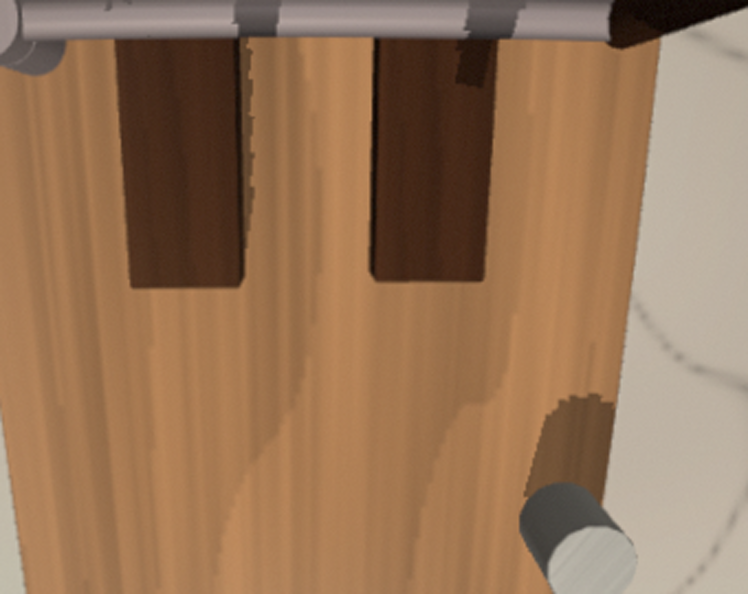

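The crop shows both wedges straight and under the bar. Their back edges are at full-image rows of about 130.5 (far) and 127.7 (near). I'll measure them against the deck edge.

```bash
cat >> wd.py <<'E'
def backs(im,s,lo=160):
    C=cam('wrist',s);g=im.astype(int);val=g.max(2)
    g1=cv2.GaussianBlur(val.astype(np.float32),(3,3),0)
    out={}
    for n,y in(('far',-.0455),('near',.0435)):
        a=proj(C,np.array([toworld([.03,y+k,.03]) for k in np.linspace(-.012,.012,9)]))
        pts=[]
        for c in np.round(a[:,0]).astype(int):
            r0=int(a[:,1].mean());col=g1[r0-25:r0+25,c];k=np.argmax(np.diff(col));
            e=np.diff(col)[k-2:k+3];pts.append((c,r0-25+k+.5+(e*np.arange(-2,3)).sum()/e.sum()))
        q=(onplane(C,pts,o+.03*R[:,2],R[:,2])-o)@R
        p=np.polyfit(q[:,1],q[:,0],1);out[n]=(np.median(q[:,0])-.055,q[:,1].mean(),-p[0],np.std(q[:,0]))
    deck=((val-g.min(2)>60)&(val>120))
    E=[(c,np.where(deck[lo:330,c])[0].max()+lo+.5) for c in range(290,400,5)]
    q=(onplane(C,E,o,R[:,2])-o)@R
    print('wedge origin x,y,th,sd',out,'\nlower edge x',np.median(q[:,0]),np.median(np.array(E)[:,1]))
E
python3 - <<'E'
from wd import *
for f in('w2.pkl',):
    s,im=pickle.load(open(f,'rb'));backs(im,s)
E
```

```text
wedge origin x,y,th,sd {'far': (np.float64(-0.027237553604447046), np.float64(-0.04537703868905682), np.float64(-0.0011283190051946882), np.float64(1.2502334613457485e-05)), 'near': (np.float64(-0.029440699703391002), np.float64(0.04326075728588829), np.float64(0.00409015222208954), np.float64(8.033282873270537e-05))} 
lower edge x 0.17012664840093822 271.5
```

Run:
```python
from wd import *
plan(toworld([.003,-.0455,.07]),tool(),.7,6)
```

```text
[0.0153,-0.0074,0.0235,0.0007,0.0175,-0.0001,0.7],
[0.0149,-0.0074,0.0237,0.0007,0.0175,-0.0001,0.7],
[0.0145,-0.0074,0.024,0.0007,0.0175,-0.0001,0.7],
[0.0141,-0.0074,0.0243,0.0007,0.0175,-0.0001,0.7],
[0.0136,-0.0073,0.0245,0.0007,0.0175,-0.0001,0.7],
[0.0132,-0.0073,0.0247,0.0007,0.0175,-0.0001,0.7],
```

Request:
arm_command --pt "0.0153 -0.0074 0.0235 0.0007 0.0175 0 0.7" --pt "0.0149 -0.0074 0.0237 0.0007 0.0175 0 0.7" --pt "0.0145 -0.0074 0.024 0.0007 0.0175 0 0.7" --pt "0.0141 -0.0074 0.0243 0.0007 0.0175 0 0.7" --pt "0.0136 -0.0073 0.0245 0.0007 0.0175 0 0.7" --pt "0.0132 -0.0073 0.0247 0.0007 0.0175 0 0.7" --pt "0 0 0 0 0 0 0.7" --pt "0 0 0 0 0 0 0.7"

```text
time: 12.12
eef_pos: [0.5752, -0.0367, 0.1089]
eef_rot: [[0.188, -0.982, 0.023], [-0.977, -0.189, -0.102], [0.104, -0.003, -0.995]]
wrist_force: [-0.1, -0.2, 0.9]
opening: 0.0609
grasp_force: 0.0
```

Run:
```python
from wd import *
st()
```

```text
t 12.125 deck pos [ 0.0034 -0.0468  0.0718] rot vs tool [ 0.0028 -0.0006  0.0004] F ramp [-0.2827  0.1259  0.9124] open 0.060948291927431196 grip 0.0
```

Request:
arm_command --pt "0 0.0013 0.015 -0.002 0 0 0.7" --pt "0 0 0.02 0 0 0 0.7" --pt "0 0 0.008 0 0 0 0.7" --pt "0 0 0 0 0 0 0.7" --pt "0 0 0 0 0 0 0.3" --pt "0 0 0 0 0 0 0.3" --pt "0 0 0 0 0 0 0.3" --pt "0 0 0 0 0 0 0.3"

```text
time: 13.12
eef_pos: [0.5749, -0.0413, 0.0661]
eef_rot: [[0.188, -0.982, 0.021], [-0.977, -0.189, -0.102], [0.104, -0.001, -0.995]]
wrist_force: [-1.6, 0.3, 3.3]
opening: 0.0402
grasp_force: 12.0
```

Run:
```python
from wd import *
st()
```

```text
t 13.125 deck pos [ 0.0034 -0.0457  0.0288] rot vs tool [ 0.0011 -0.0005  0.0005] F ramp [0.2318 1.5284 3.3811] open 0.04021850101439567 grip 11.996119263349101
```

Advance the far wedge 5.5 mm in small steps, checking the force on the way.

Request:
arm_command --pt "0.002 0 0 0 0 0 0.3" --pt "0.0015 0 0 0 0 0 0.3" --pt "0 0 0 0 0 0 0.3" --pt "0 0 0 0 0 0 0.3"

```text
time: 13.62
eef_pos: [0.5759, -0.0444, 0.0665]
eef_rot: [[0.188, -0.982, 0.022], [-0.977, -0.189, -0.102], [0.104, -0.002, -0.995]]
wrist_force: [-0.6, 5.6, 5.7]
opening: 0.0399
grasp_force: 12.0
```

Run:
```python
from wd import *
st()
```

```text
t 13.625 deck pos [ 0.0002 -0.0461  0.0288] rot vs tool [ 0.002  -0.0007  0.0002] F ramp [ 5.0225 -0.5147  6.2314] open 0.03986149518733318 grip 11.999685434857383
```

Request:
arm_command --pt "0.001 0 0 0 0 0 0.3" --pt "0.001 0 0 0 0 0 0.3" --pt "0 0 0 0 0 0 0.3" --pt "0 0 0 0 0 0 0.3"

```text
time: 14.12
eef_pos: [0.5764, -0.0459, 0.0666]
eef_rot: [[0.188, -0.982, 0.022], [-0.977, -0.189, -0.101], [0.104, -0.002, -0.995]]
wrist_force: [-0.8, 6.2, 4.8]
opening: 0.0399
grasp_force: 12.0
```

Run:
```python
from wd import *
st()
```

```text
t 14.125 deck pos [-0.0014 -0.0462  0.0288] rot vs tool [ 0.0022 -0.0011  0.    ] F ramp [ 5.6977 -0.3562  5.3892] open 0.03990449035142274 grip 11.999909201986156
```

Run:
```python
from wd import *
s=robot.observe();im=robot.read_camera('wrist')
pickle.dump((s,im),open('w3.pkl','wb'))
cv2.imwrite('pics/w3.png',im[...,::-1])
```

```text
(no output)
```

View pics/w3.png

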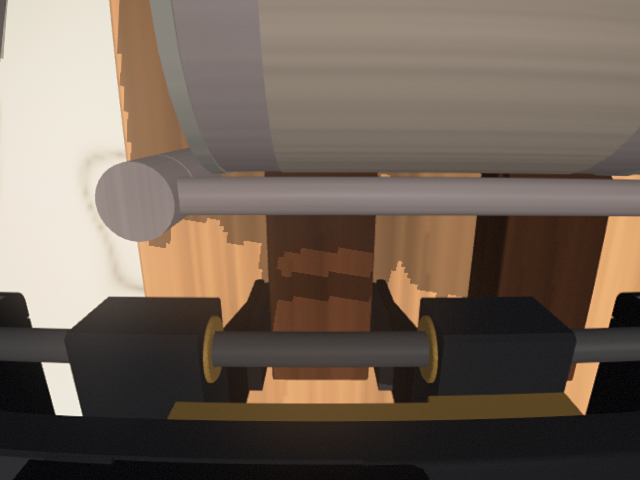

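The wrist view while gripping shows the bar at rows 178–213 and the tin's downhill edge at about row 172, with a thin gap between them. From the silhouette I'll work out where the tin is.

```bash
cat > tin.py <<'E'
from wd import *
def chk(f,cols=(320,360,430,460,490)):
    s,im=pickle.load(open(f,'rb'));C=cam('wrist',s)
    v=cv2.GaussianBlur(im.max(2).astype(np.float32),(3,3),0)
    Pc=(C[3]-o)@R
    def tinrow(xc,col):
        a=np.linspace(-np.pi/2,np.pi/2,721);P=np.array([[xc+.045*np.cos(t),y,.045+.045*np.sin(t)] for t in a for y in (-.06,0.,.06)])
        p=proj(C,o+P@R.T).reshape(721,3,2);rows=p[...,1].max(0);cc=[p[p[:,i,1].argmax(),i,0] for i in range(3)]
        return np.interp(col,cc,rows) if cc[0]<cc[2] else np.interp(col,cc[::-1],rows[::-1])
    for c in cols:
        print(c,'tin -.110/-.112/-.114',[round(float(tinrow(x,c)),1) for x in(-.108,-.110,-.112,-.114)],'profile 160..',v[164:184,c].astype(int).tolist())
    for x in(-.065,-.053): print('bar edge',x,proj(C,np.array([toworld([x,y,.047]) for y in(-.06,0,.05)])))
if __name__=='__main__':
    import sys;chk(sys.argv[1])
E
python3 tin.py w3.pkl
```

```text
320 tin -.110/-.112/-.114 [180.4, 173.7, 167.1, 160.4] profile 160.. [98, 97, 97, 97, 96, 94, 91, 86, 76, 69, 67, 68, 78, 96, 109, 115, 119, 123, 127, 130]
360 tin -.110/-.112/-.114 [180.5, 173.9, 167.2, 160.6] profile 160.. [97, 97, 97, 97, 95, 92, 90, 85, 75, 67, 63, 65, 76, 95, 109, 115, 119, 123, 127, 131]
430 tin -.110/-.112/-.114 [180.7, 174.1, 167.5, 160.9] profile 160.. [96, 96, 97, 96, 95, 92, 89, 95, 116, 142, 155, 153, 138, 119, 110, 113, 118, 122, 126, 130]
460 tin -.110/-.112/-.114 [180.8, 174.2, 167.6, 161.0] profile 160.. [96, 96, 96, 96, 96, 93, 89, 91, 109, 137, 155, 156, 143, 122, 109, 111, 116, 120, 124, 128]
490 tin -.110/-.112/-.114 [181.1, 174.6, 168.0, 161.4] profile 160.. [95, 96, 96, 96, 95, 93, 90, 87, 78, 56, 36, 30, 39, 65, 94, 109, 115, 119, 123, 127]
bar edge -0.065 [[273.2373 173.1702]
 [465.1489 173.7904]
 [614.9509 175.9526]]
bar edge -0.053 [[274.4507 210.8483]
 [461.4333 211.167 ]
 [607.9521 212.0729]]
```

Request:
arm_command --pt "0 0 0 0 0 0 0.7" --pt "0 0 0 0 0 0 0.7" --pt "0 0 0 0 0 0 0.7" --pt "0 0 -0.015 0 0 0 0.7" --pt "0 0 -0.03 0 0 0 0.7" --pt "0 0.045 0 0 0 0 0.7" --pt "0 0.0445 0 0 0 0 0.7" --pt "0 0 0 0 0 0 0.7" --pt "0 0 0 0 0 0 0.7"

```text
time: 15.3
eef_pos: [0.4882, -0.0588, 0.1121]
eef_rot: [[0.188, -0.982, 0.023], [-0.977, -0.189, -0.102], [0.104, -0.003, -0.995]]
wrist_force: [-0.7, -0.5, -0.1]
opening: 0.0609
grasp_force: 0.0
```

Run:
```python
from wd import *
st()
```

```text
t 15.3 deck pos [-0.0022  0.0428  0.0745] rot vs tool [ 0.0035 -0.0003  0.0001] F ramp [-0.3728  0.7991 -0.1067] open 0.060901735571961296 grip 0.0
```

Request:
arm_command --pt "-0.003 0.0005 0.015 -0.002 0 0 0.7" --pt "0 0 0.02 0 0 0 0.7" --pt "0 0 0.011 0 0 0 0.7" --pt "0 0 0 0 0 0 0.7" --pt "0 0 0 0 0 0 0.3" --pt "0 0 0 0 0 0 0.3" --pt "0 0 0 0 0 0 0.3" --pt "0 0 0 0 0 0 0.3"

```text
time: 16.3
eef_pos: [0.4874, -0.0607, 0.0654]
eef_rot: [[0.188, -0.982, 0.02], [-0.977, -0.189, -0.102], [0.104, -0.0, -0.995]]
wrist_force: [-0.4, 0.1, 2.6]
opening: 0.0397
grasp_force: 12.0
```

Run:
```python
from wd import *
st()
```

```text
t 16.3 deck pos [0.001  0.044  0.0278] rot vs tool [ 0.0001 -0.0006  0.0003] F ramp [-0.0998  0.4079  2.6402] open 0.03966934847794396 grip 11.954416476655751
```

Request:
arm_command --pt "0.001 0 0 0 0 0 0.3" --pt "0.001 0 0 0 0 0 0.3" --pt "0 0 0 0 0 0 0.3" --pt "0 0 0 0 0 0 0.3"

```text
time: 16.8
eef_pos: [0.4878, -0.0623, 0.0656]
eef_rot: [[0.188, -0.982, 0.02], [-0.977, -0.189, -0.102], [0.104, -0.0, -0.995]]
wrist_force: [-1.7, 4.5, 4.2]
opening: 0.0399
grasp_force: 12.0
```

Run:
```python
from wd import *
st()
s=robot.observe();im=robot.read_camera('wrist')
pickle.dump((s,im),open('w4.pkl','wb'))
from tin import chk
chk('w4.pkl',(100,200,320,350))
```

```text
t 16.8 deck pos [-0.0007  0.0439  0.0278] rot vs tool [ 0.0003 -0.0008 -0.    ] F ramp [4.2733 0.8597 4.6732] open 0.03992574271412548 grip 11.957955735269934
100 tin -.110/-.112/-.114 [179.7, 173.2, 166.7, 160.1] profile 160.. [134, 109, 107, 107, 105, 102, 99, 92, 85, 81, 81, 86, 98, 111, 119, 123, 127, 131, 134, 136]
200 tin -.110/-.112/-.114 [178.6, 172.0, 165.3, 158.6] profile 160.. [102, 102, 100, 98, 95, 98, 114, 144, 173, 186, 170, 138, 118, 117, 121, 125, 129, 133, 135, 138]
320 tin -.110/-.112/-.114 [178.3, 171.6, 164.9, 158.2] profile 160.. [93, 92, 91, 90, 89, 86, 79, 72, 69, 70, 81, 98, 111, 117, 121, 125, 129, 133, 136, 138]
350 tin -.110/-.112/-.114 [178.2, 171.5, 164.8, 158.1] profile 160.. [86, 85, 83, 81, 77, 71, 67, 66, 66, 67, 78, 97, 111, 118, 121, 125, 130, 134, 137, 138]
bar edge -0.065 [[ -2.3128 174.4449]
 [176.4958 171.6626]
 [337.6477 171.0706]]
bar edge -0.053 [[  5.1718 210.5072]
 [180.1791 209.4041]
 [337.1796 209.1815]]
```

Request:
arm_command --pt "0.001 0 0 0 0 0 0.3" --pt "0 0 0 0 0 0 0.3" --pt "0 0 0 0 0 0 0.3"

```text
time: 17.23
eef_pos: [0.488, -0.0633, 0.0657]
eef_rot: [[0.188, -0.982, 0.02], [-0.977, -0.189, -0.102], [0.104, -0.0, -0.995]]
wrist_force: [-1.1, 5.8, 4.2]
opening: 0.0402
grasp_force: 12.0
```

Run:
```python
from wd import *
st()
s=robot.observe();im=robot.read_camera('wrist')
pickle.dump((s,im),open('w5.pkl','wb'))
from tin import chk
chk('w5.pkl',(100,200,320,350))
```

```text
t 17.225 deck pos [-0.0016  0.0438  0.0278] rot vs tool [ 0.0004 -0.0009  0.    ] F ramp [ 5.444  -0.0405  4.8331] open 0.04018875047376366 grip 11.956381893251091
100 tin -.110/-.112/-.114 [182.8, 176.3, 169.8, 163.3] profile 160.. [200, 196, 174, 133, 109, 106, 106, 104, 102, 99, 93, 85, 81, 80, 85, 98, 112, 120, 124, 126]
200 tin -.110/-.112/-.114 [181.8, 175.2, 168.5, 161.8] profile 160.. [103, 103, 103, 103, 103, 102, 99, 96, 101, 124, 162, 189, 191, 169, 137, 118, 117, 122, 126, 130]
320 tin -.110/-.112/-.114 [181.5, 174.8, 168.1, 161.4] profile 160.. [95, 93, 93, 92, 91, 91, 90, 89, 86, 80, 72, 68, 68, 79, 98, 112, 118, 121, 124, 128]
350 tin -.110/-.112/-.114 [181.4, 174.8, 168.1, 161.3] profile 160.. [90, 89, 88, 87, 86, 84, 82, 77, 71, 67, 66, 65, 65, 76, 97, 112, 118, 121, 125, 129]
bar edge -0.065 [[ -1.5954 177.3893]
 [176.9148 174.7509]
 [337.7377 174.1896]]
bar edge -0.053 [[  5.8989 213.3204]
 [180.5964 212.34  ]
 [337.2673 212.1442]]
```

Request:
arm_command --pt "0.0007 0 0 0 0 0 0.3" --pt "0 0 0 0 0 0 0.3" --pt "0 0 0 0 0 0 0.3"

```text
time: 17.65
eef_pos: [0.4881, -0.0637, 0.0657]
eef_rot: [[0.188, -0.982, 0.02], [-0.977, -0.189, -0.102], [0.104, -0.001, -0.995]]
wrist_force: [-0.8, 7.1, 4.3]
opening: 0.0401
grasp_force: 12.0
```

Run:
```python
from wd import *
st()
s=robot.observe();im=robot.read_camera('wrist')
pickle.dump((s,im),open('w6.pkl','wb'))
from tin import chk
chk('w6.pkl',(100,200,320,350))
```

```text
t 17.65 deck pos [-0.0021  0.0438  0.0278] rot vs tool [ 0.0006 -0.0012  0.0002] F ramp [ 6.6405 -0.5597  5.0642] open 0.04009463285931001 grip 11.951496130786836
100 tin -.110/-.112/-.114 [184.4, 177.9, 171.4, 164.9] profile 160.. [177, 134, 110, 109, 109, 108, 107, 104, 102, 99, 93, 86, 82, 81, 80, 81, 90, 104, 115, 120]
200 tin -.110/-.112/-.114 [183.4, 176.8, 170.1, 163.4] profile 160.. [103, 103, 103, 103, 103, 102, 99, 97, 104, 133, 170, 190, 195, 196, 189, 164, 131, 117, 119, 123]
320 tin -.110/-.112/-.114 [183.1, 176.4, 169.7, 163.0] profile 160.. [95, 94, 93, 92, 92, 91, 90, 89, 86, 79, 72, 68, 65, 63, 69, 87, 104, 113, 118, 122]
350 tin -.110/-.112/-.114 [183.0, 176.4, 169.7, 162.9] profile 160.. [90, 88, 87, 87, 85, 83, 81, 78, 73, 68, 66, 65, 63, 61, 68, 85, 103, 114, 119, 122]
bar edge -0.065 [[ -1.3223 178.8996]
 [177.0535 176.3054]
 [337.7574 175.7358]]
bar edge -0.053 [[  6.1922 214.7677]
 [180.7463 213.8258]
 [337.292  213.6232]]
```

Request:
arm_command --pt "0 0 0 0 0 0 0.7" --pt "0 0 0 0 0 0 0.7" --pt "0 0 0 0 0 0 0.7" --pt "0 0 -0.02 0 0 0 0.7" --pt "-0.01 -0.01 -0.035 0 -0.02 0 0.7" --pt "-0.02 -0.012 -0.04 0 -0.03 0 0.7" --pt "-0.02 -0.012 -0.04 0 -0.03 0 0.7" --pt "-0.02 -0.01 -0.04 0 -0.025 0 0.7" --pt "0 0 0 0 0 0 0.7" --pt "0 0 0 0 0 0 0.7" --pt "0 0 0 0 0 0 0.7"

```text
time: 19.08
eef_pos: [0.5144, 0.0238, 0.2338]
eef_rot: [[0.188, -0.982, -0.005], [-0.982, -0.188, -0.001], [-0.0, 0.005, -1.0]]
wrist_force: [-0.4, -0.2, 0.3]
opening: 0.0609
grasp_force: 0.0
```

Run:
```python
from wd import *
st()
s=robot.observe();im=robot.read_camera('wrist')
pickle.dump((s,im),open('w7.pkl','wb'))
cv2.imwrite('pics/w7.png',im[...,::-1])
try: backs(im,s)
except Exception as e: print(e)
plan(toworld([-.0585,.1,.175]),tool(),.7,8)
```

```text
t 19.075 deck pos [0.0608 0.0015 0.2035] rot vs tool [-0.005  -0.1051  0.001 ] F ramp [-0.1088  0.4697  0.3153] open 0.06092204935312583 grip 0.0
wedge origin x,y,th,sd {'far': (np.float64(-0.03212672010021622), np.float64(-0.04509494110344309), np.float64(-0.002164242276000655), np.float64(1.7254804707829456e-05)), 'near': (np.float64(-0.03247595065016986), np.float64(0.04307265352818926), np.float64(0.017941822853096787), np.float64(0.00016341958103623683))} 
lower edge x 0.17039591053850434 296.5
[0.0152,0.0123,0.002,0.0006,0.0131,-0.0001,0.7],
[0.0152,0.0123,0.0022,0.0006,0.0131,-0.0001,0.7],
[0.0152,0.0123,0.0024,0.0006,0.0131,-0.0001,0.7],
[0.0151,0.0123,0.0026,0.0006,0.0131,-0.0001,0.7],
[0.0151,0.0123,0.0028,0.0006,0.0131,-0.0001,0.7],
[0.015,0.0123,0.003,0.0006,0.0131,-0.0001,0.7],
[0.015,0.0123,0.0032,0.0006,0.0131,-0.0001,0.7],
[0.015,0.0123,0.0034,0.0006,0.0131,-0.0001,0.7],
```

View pics/w7.png

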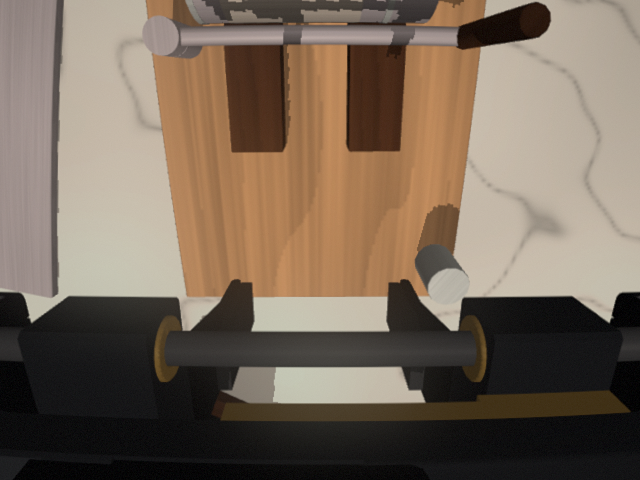

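The view shows the wedges snug at rows ~152 (far) and ~151 (near), at x = -32.1 and -32.5 mm. The handle top is at about (535,18). Next I check the handle and move above it.

Run:
```python
from wd import *
s,im=pickle.load(open('w7.pkl','rb'));C=cam('wrist',s)
print((onplane(C,[(536,18)],o+.14*R[:,2],R[:,2])-o)@R)
```

```text
[[-0.059   0.1007  0.14  ]]
```

Request:
arm_command --pt "0.0152 0.0123 0.002 0.0006 0.0131 0 0.7" --pt "0.0152 0.0123 0.0022 0.0006 0.0131 0 0.7" --pt "0.0152 0.0123 0.0024 0.0006 0.0131 0 0.7" --pt "0.0151 0.0123 0.0026 0.0006 0.0131 0 0.7" --pt "0.0151 0.0123 0.0028 0.0006 0.0131 0 0.7" --pt "0.015 0.0123 0.003 0.0006 0.0131 0 0.7" --pt "0.015 0.0123 0.0032 0.0006 0.0131 0 0.7" --pt "0.015 0.0123 0.0034 0.0006 0.0131 0 0.7" --pt "0 0 0 0 0 0 0.7" --pt "0 0 0 0 0 0 0.7"

```text
time: 20.38
eef_pos: [0.4421, -0.1138, 0.2193]
eef_rot: [[0.187, -0.982, 0.024], [-0.977, -0.189, -0.102], [0.104, -0.004, -0.995]]
wrist_force: [0.1, -0.7, 0.1]
opening: 0.0609
grasp_force: 0.0
```

Run:
```python
from wd import *
st()
```

```text
t 20.375 deck pos [-0.0584  0.0985  0.1764] rot vs tool [ 0.0039 -0.0006  0.0009] F ramp [-0.7154  0.0366 -0.0174] open 0.06093344313105599 grip 0.0
```

Request:
arm_command --pt "0 0.002 0.02 0 0 0 0.7" --pt "0 0 0.02 0 0 0 0.7" --pt "0 0 0.018 0 0 0 0.7" --pt "0 0 0 0 0 0 0.1" --pt "0 0 0 0 0 0 0.1" --pt "0 0 0 0 0 0 0.1" --pt "0 0 0 0 0 0 0.1" --pt "0 0 0 0 0 0 0.1" --pt "0 0 0 0 0 0 0.1" --squeeze 10

```text
time: 21.5
eef_pos: [0.4423, -0.1197, 0.1618]
eef_rot: [[0.188, -0.982, 0.026], [-0.977, -0.189, -0.101], [0.104, -0.006, -0.995]]
wrist_force: [2.7, 0.6, -1.5]
opening: 0.0159
grasp_force: 10.0
```

Run:
```python
from wd import *
st()
n=18;ph=np.linspace(0,1.6,n+1)
P=np.c_[-.059+.2*np.sin(ph),-.1+.2*np.cos(ph)]
d=np.diff(P,axis=0)
for a in d: print('[%g,%g,0,0,0,0,0.1],'%(round(-a[0],4),round(a[1],4)))
```

```text
t 21.5 deck pos [-0.0582  0.0994  0.1186] rot vs tool [ 0.0061 -0.0006  0.0004] F ramp [ 0.1977 -2.7253 -1.464 ] open 0.015865732095675152 grip 10.004547462690425
[-0.0178,-0.0008,0,0,0,0,0.1],
[-0.0176,-0.0024,0,0,0,0,0.1],
[-0.0173,-0.0039,0,0,0,0,0.1],
[-0.0169,-0.0054,0,0,0,0,0.1],
[-0.0164,-0.0069,0,0,0,0,0.1],
[-0.0157,-0.0083,0,0,0,0,0.1],
[-0.0149,-0.0097,0,0,0,0,0.1],
[-0.014,-0.011,0,0,0,0,0.1],
[-0.0129,-0.0122,0,0,0,0,0.1],
[-0.0118,-0.0133,0,0,0,0,0.1],
[-0.0106,-0.0143,0,0,0,0,0.1],
[-0.0093,-0.0152,0,0,0,0,0.1],
[-0.0079,-0.0159,0,0,0,0,0.1],
[-0.0064,-0.0166,0,0,0,0,0.1],
[-0.0049,-0.0171,0,0,0,0,0.1],
[-0.0034,-0.0174,0,0,0,0,0.1],
[-0.0018,-0.0177,0,0,0,0,0.1],
[-0.0003,-0.0178,0,0,0,0,0.1],
```

Request:
arm_command --pt "-0.008 0 0 0 0 0 0.1" --pt "-0.0098 -0.0008 0 0 0 0 0.1" --pt "-0.0176 -0.0024 0 0 0 0 0.1" --pt "-0.0173 -0.0039 0 0 0 0 0.1" --pt "-0.0169 -0.0054 0 0 0 0 0.1" --pt "-0.0164 -0.0069 0 0 0 0 0.1" --pt "-0.0157 -0.0083 0 0 0 0 0.1" --pt "-0.0149 -0.0097 0 0 0 0 0.1" --pt "-0.014 -0.011 0 0 0 0 0.1" --pt "0 0 0 0 0 0 0.1" --pt "0 0 0 0 0 0 0.1"

```text
time: 22.88
eef_pos: [0.4668, 0.0174, 0.1487]
eef_rot: [[0.189, -0.982, 0.028], [-0.976, -0.191, -0.101], [0.105, -0.008, -0.994]]
wrist_force: [10.6, -5.4, -3.4]
opening: 0.0158
grasp_force: 10.0
```

```bash
cat > arc.py <<'E'
from wd import *
st()
s=robot.observe();p=(s['eef_pos']-o)@R-[-.059,-.1,0];print('phi',np.arctan2(p[0],p[1]),'r',np.hypot(p[0],p[1]))
E
python3 arc.py
```

```text
t 22.875 deck pos [0.0725 0.0494 0.1192] rot vs tool [ 0.0086  0.0001 -0.0008] F ramp [-6.8645 -9.4134 -4.1587] open 0.015777426907173167 grip 9.987820644892054
phi 0.7215634123460491 r 0.1990235181216482
```

Request:
arm_command --pt "-0.0119 -0.0133 0 0 0 0 0.1" --pt "-0.0113 -0.0138 0 0 0 0 0.1" --pt "-0.0106 -0.0143 0 0 0 0 0.1" --pt "-0.0093 -0.0152 0 0 0 0 0.1" --pt "-0.0079 -0.0159 0 0 0 0 0.1" --pt "-0.0064 -0.0166 0 0 0 0 0.1" --pt "-0.0049 -0.0171 0 0 0 0 0.1" --pt "0 0 0 0 0 0 0.1"

```text
time: 23.88
eef_pos: [0.5571, 0.0993, 0.1413]
eef_rot: [[0.188, -0.982, 0.023], [-0.977, -0.19, -0.1], [0.103, -0.003, -0.995]]
wrist_force: [-0.6, 4.4, 0.7]
opening: 0.0157
grasp_force: 10.0
```

```bash
python3 arc.py
```

```text
t 23.875 deck pos [ 0.1362 -0.0547  0.1184] rot vs tool [ 0.0033 -0.0018 -0.    ] F ramp [ 4.3395 -0.2826  1.1972] open 0.01565640137454572 grip 10.005108851473778
phi 1.342943754673527 r 0.20039294099389585
```

Request:
arm_command --pt "-0.003 -0.016 0 0 0 0 0.1" --pt "-0.0015 -0.016 0 0 0 0 0.1" --pt "0 -0.015 0 0 0 0 0.1" --pt "0 -0.006 0 0 0 0 0.1" --pt "0 -0.002 0 0 0 0 0.1" --pt "0 0 0 0 0 0 0.1" --pt "0 0 0 0 0 0 0.1"

```text
time: 24.75
eef_pos: [0.6074, 0.1123, 0.1409]
eef_rot: [[0.187, -0.982, 0.018], [-0.977, -0.188, -0.102], [0.104, 0.001, -0.995]]
wrist_force: [-5.6, 3.6, 1.5]
opening: 0.0155
grasp_force: 10.0
```

```bash
python3 arc.py
```

```text
t 24.75 deck pos [ 0.1395 -0.1066  0.1184] rot vs tool [-0.0014 -0.001   0.0009] F ramp [4.4637 4.8347 1.9569] open 0.015471916088474565 grip 10.00248315918725
phi 1.6040642342887004 r 0.19862548046013812
```

Request:
arm_command --pt "0 -0.002 0 0 0 0 0.1" --pt "0 -0.001 0 0 0 0 0.1" --pt "0 0 0 0 0 0 0.1" --pt "0 0 0 0 0 0 0.1"

```text
time: 25.25
eef_pos: [0.6076, 0.1123, 0.1408]
eef_rot: [[0.187, -0.982, 0.012], [-0.977, -0.187, -0.104], [0.104, 0.007, -0.995]]
wrist_force: [-12.1, 4.8, 6.1]
opening: 0.0159
grasp_force: 10.0
```

```bash
python3 arc.py
```

```text
t 25.25 deck pos [ 0.1395 -0.1068  0.1182] rot vs tool [-0.0076 -0.0005  0.0011] F ramp [ 6.2911 11.0261  6.8419] open 0.01590746427494059 grip 9.997276961476018
phi 1.604970174611378 r 0.1986012756772434
```

Request:
arm_command --pt "0 0 0 0 0 0 0.6" --pt "0 0 0 0 0 0 0.6" --pt "0 0 0 0 0 0 0.6" --pt "0 0 -0.03 0 0 0 0.6" --pt "0 0 -0.04 0 0 0 0.6" --pt "0 0 0 0 0 0 0.6"

```text
time: 26.0
eef_pos: [0.6135, 0.1208, 0.2154]
eef_rot: [[0.187, -0.982, 0.031], [-0.977, -0.19, -0.099], [0.103, -0.012, -0.995]]
wrist_force: [-0.0, 0.3, -0.5]
opening: 0.052
grasp_force: 0.0
```

Run:
```python
from wd import *
st()
plan([.45,.27,.26],down(-np.pi/2),.6,10)
```

```text
t 26.0 deck pos [ 0.1388 -0.1142  0.1932] rot vs tool [ 0.0118 -0.0019  0.0009] F ramp [ 0.2998 -0.0123 -0.4249] open 0.05202025162206309 grip 0.0
[-0.0172,0.0132,-0.0064,0.0061,-0.0094,-0.1379,0.6],
[-0.0189,0.0106,-0.0063,0.0061,-0.0094,-0.1379,0.6],
[-0.0202,0.0079,-0.0062,0.0061,-0.0094,-0.1379,0.6],
[-0.0212,0.005,-0.006,0.0061,-0.0094,-0.1379,0.6],
[-0.0217,0.002,-0.0059,0.0061,-0.0094,-0.1379,0.6],
[-0.0218,-0.001,-0.0057,0.0061,-0.0094,-0.1379,0.6],
[-0.0215,-0.0041,-0.0054,0.0061,-0.0094,-0.1379,0.6],
[-0.0208,-0.007,-0.0052,0.0061,-0.0094,-0.1379,0.6],
[-0.0197,-0.0099,-0.005,0.0061,-0.0094,-0.1379,0.6],
[-0.0182,-0.0125,-0.0047,0.0061,-0.0094,-0.1379,0.6],
```

Request:
arm_command --pt "-0.0172 0.0132 -0.0064 0.006 -0.0094 -0.138 0.6" --pt "-0.0189 0.0106 -0.0063 0.006 -0.0094 -0.138 0.6" --pt "-0.0202 0.0079 -0.0062 0.006 -0.0094 -0.138 0.6" --pt "-0.0212 0.005 -0.006 0.006 -0.0094 -0.138 0.6" --pt "-0.0217 0.002 -0.0059 0.006 -0.0094 -0.138 0.6" --pt "-0.0218 -0.001 -0.0057 0.006 -0.0094 -0.138 0.6" --pt "-0.0215 -0.0041 -0.0054 0.006 -0.0094 -0.138 0.6" --pt "-0.0208 -0.007 -0.0052 0.006 -0.0094 -0.138 0.6" --pt "-0.0197 -0.0099 -0.005 0.006 -0.0094 -0.138 0.6" --pt "-0.0182 -0.0125 -0.0047 0.006 -0.0094 -0.138 0.6" --pt "0 0 0 0 0 0 0.6" --pt "0 0 0 0 0 0 0.6"

```text
time: 27.5
eef_pos: [0.4485, 0.269, 0.2562]
eef_rot: [[1.0, -0.002, -0.009], [-0.002, -1.0, -0.005], [-0.009, 0.005, -1.0]]
wrist_force: [0.5, 0.5, -0.5]
opening: 0.0523
grasp_force: 0.0
```

Run:
```python
from wd import *
st()
s=robot.observe();im=robot.read_camera('wrist');print(s['eef_pos'],s['eef_rot'])
pickle.dump((s,im),open('w8.pkl','wb'))
cv2.imwrite('pics/w8.png',im[...,::-1])
```

```text
t 27.5 deck pos [0.3104 0.0198 0.2523] rot vs tool [ 0.0621 -0.0922 -1.3777] F ramp [ 0.402  -0.6211 -0.463 ] open 0.05226004021036606 grip 0.0
[0.4485 0.269  0.2562] [[ 1.     -0.0019 -0.0091]
 [-0.002  -1.     -0.0048]
 [-0.0091  0.0048 -0.9999]]
```

View pics/w8.png

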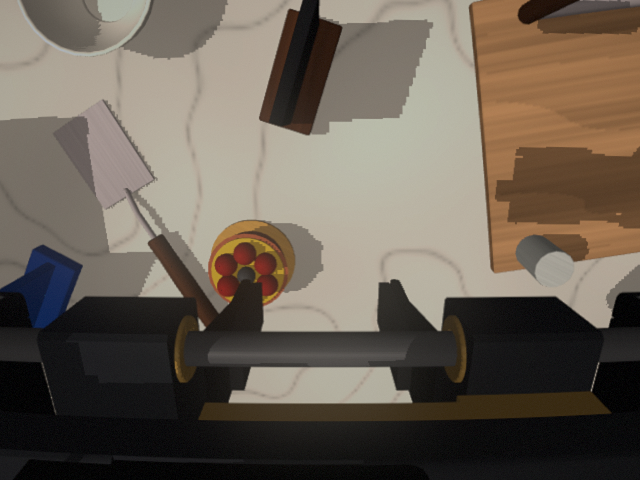

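The view shows the sign's base with corners at about (261,119), (310,133), (341,26) and (291,9), the near tart at (250,260) and the deck corner at (493,271). I'll measure the base.

Run:
```python
from wd import *
s,im=pickle.load(open('w8.pkl','rb'));C=cam('wrist',s)
g=im.astype(int);val=g.max(2)
m=(val<100).astype(np.uint8);m[150:]=0;m[:,:240]=0;m[:,350:]=0
br=((g[...,0]-g[...,2]>15)&(val<130)).astype(np.uint8);br[150:]=0;br[:,:250]=0;br[:,350:]=0
k=np.ones((3,3),np.uint8)
for M in(m,br):
    M=cv2.morphologyEx(M,cv2.MORPH_OPEN,k)
    for c in cv2.findContours(M,0,2)[0]:
        if cv2.contourArea(c)>400: print(cv2.contourArea(c),cv2.approxPolyDP(c,2.5,True)[:,0].tolist())
q=onplane(C,[(261,119),(310,132),(341,26),(291,9)],[0,0,.018],[0,0,1]);print(q,np.linalg.norm(np.diff(np.r_[q,q[:1]],axis=0),axis=1))
cv2.imwrite('pics/w8z.png',cv2.resize(im[0:150,245:350,::-1],None,fx=4,fy=4,interpolation=cv2.INTER_CUBIC))
```

```text
6498.0 [[318, 0], [303, 0], [299, 11], [288, 10], [260, 113], [261, 120], [306, 134], [311, 130], [341, 32], [340, 25], [319, 17]]
4359.0 [[349, 23], [340, 26], [332, 20], [319, 19], [292, 121], [284, 125], [285, 128], [304, 134], [311, 130], [317, 133], [324, 128], [327, 130], [329, 117], [332, 120], [331, 116], [341, 108], [345, 111], [349, 104], [349, 45], [333, 60], [332, 55], [337, 43], [340, 46], [348, 40]]
1176.5 [[293, 9], [287, 11], [259, 116], [266, 122], [298, 14]]
[[0.526  0.3218 0.018 ]
 [0.514  0.2765 0.018 ]
 [0.6053 0.2486 0.018 ]
 [0.6193 0.2923 0.018 ]] [0.0469 0.0955 0.0458 0.0978]
```

View pics/w8z.png

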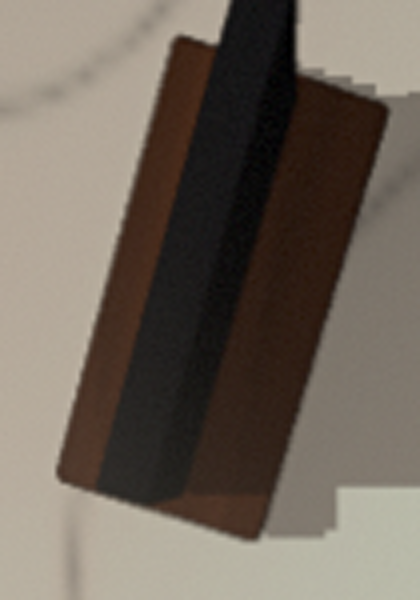

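Run:
```python
from wd import *
s,im=pickle.load(open('w8.pkl','rb'));C=cam('wrist',s)
q=onplane(C,[(259,120.5),(310,136),(342.2,26),(288.5,8.2)],[0,0,.018],[0,0,1]);print(q,np.linalg.norm(np.diff(np.r_[q,q[:1]],axis=0),axis=1))
c=q.mean(0);a=(q[2]+q[3]-q[0]-q[1])[:2];b=(q[0]+q[3]-q[1]-q[2])[:2]
al=np.arctan2(a[1],a[0]);print('centre',c,'long axis',np.degrees(al),'x axis',np.degrees(np.arctan2(b[1],b[0])))
# tool y along sign x (pointing -y world)
yy=al-np.pi/2
# check ramp corner
print('corner',(onplane(C,[(493,271.5)],o,R[:,2])-o)@R,'expected .17,.13')
print('handle base',(onplane(C,[(530,15)],o+.14*R[:,2],R[:,2])-o)@R)
print('tool y ang',np.degrees(yy))
plan([c[0],c[1],.17],down(yy),.6,6)
tgt=foot+.025*np.array([np.cos(yaw),np.sin(yaw),0]);print('sign target',tgt,'yaw',np.degrees(yaw))
```

```text
[[0.5247 0.3237 0.018 ]
 [0.5104 0.2766 0.018 ]
 [0.6054 0.2475 0.018 ]
 [0.6199 0.2944 0.018 ]] [0.0493 0.0993 0.0491 0.0997]
centre [0.5651 0.2856 0.018 ] long axis -17.047503878816137 x axis 72.92157107798803
corner [[0.1709 0.1278 0.    ]] expected .17,.13
handle base [[ 0.1785 -0.0916  0.14  ]]
tool y ang -107.04750387881613
[0.0195,-0.0029,0.0142,0.001,0.0014,0.0493,0.6],
[0.0194,-0.0038,0.0142,0.001,0.0014,0.0493,0.6],
[0.0191,-0.0048,0.0142,0.001,0.0014,0.0493,0.6],
[0.0189,-0.0057,0.0143,0.001,0.0014,0.0493,0.6],
[0.0185,-0.0066,0.0143,0.001,0.0014,0.0493,0.6],
[0.0182,-0.0075,0.0143,0.001,0.0014,0.0493,0.6],
sign target [0.4946 0.1343 0.02  ] yaw -259.09363
```

Request:
arm_command --pt "0.0195 -0.0029 0.0142 0.001 0.0014 0.0493 0.6" --pt "0.0194 -0.0038 0.0142 0.001 0.0014 0.0493 0.6" --pt "0.0191 -0.0048 0.0142 0.001 0.0014 0.0493 0.6" --pt "0.0189 -0.0057 0.0143 0.001 0.0014 0.0493 0.6" --pt "0.0185 -0.0066 0.0143 0.001 0.0014 0.0493 0.6" --pt "0.0182 -0.0075 0.0143 0.001 0.0014 0.0493 0.6" --pt "0 0 0 0 0 0 0.6" --pt "0 0 0 0 0 0 0.6"

```text
time: 28.55
eef_pos: [0.5649, 0.286, 0.1706]
eef_rot: [[0.956, -0.292, 0.0], [-0.292, -0.956, 0.0], [0.0, -0.0, -1.0]]
wrist_force: [-0.4, 0.3, 1.1]
opening: 0.0522
grasp_force: 0.0
```

Run:
```python
from wd import *
plan([.5651,.2856,.078],down(np.radians(-107.05)),.6,5)
```

```text
[0.0001,0.0001,0.0185,-0.0001,-0,0.0002,0.6],
[0.0001,0.0001,0.0185,-0.0001,-0,0.0002,0.6],
[0.0001,0.0001,0.0185,-0.0001,-0,0.0002,0.6],
[0.0001,0.0001,0.0185,-0.0001,-0,0.0002,0.6],
[0.0001,0.0001,0.0185,-0.0001,-0,0.0002,0.6],
```

Request:
arm_command --pt "0 0 0.0185 0 0 0 0.6" --pt "0 0 0.0185 0 0 0 0.6" --pt "0 0 0.0185 0 0 0 0.6" --pt "0 0 0.0185 0 0 0 0.6" --pt "0 0 0.0185 0 0 0 0.6" --pt "0 0 0 0 0 0 0.05" --pt "0 0 0 0 0 0 0.05" --pt "0 0 0 0 0 0 0.05" --pt "0 0 0 0 0 0 0.05" --pt "0 0 0 0 0 0 0.05" --pt "0 0 0 0 0 0 0.05" --squeeze 15

```text
time: 29.92
eef_pos: [0.5651, 0.2868, 0.0785]
eef_rot: [[0.957, -0.292, 0.001], [-0.292, -0.957, 0.001], [0.001, -0.001, -1.0]]
wrist_force: [-0.2, 0.8, 0.7]
opening: 0.0099
grasp_force: 15.0
```

Run:
```python
from wd import *
s=robot.observe();print(s['eef_pos'],s['eef_rot'],s['opening'],s['wrist_force'])
X=s['eef_pos'];z=X[2]+.025
h=np.array([np.cos(yaw),np.sin(yaw),0])
tgt=foot+.025*h
yd=yaw-np.pi+2*np.pi if 0 else np.arctan2(-h[1],-h[0]);print('tool y ang',np.degrees(yd))
p=tgt+.006*h;p[2]=z
plan(p,down(yd),.05,9,start=(X+[0,0,.025],s['eef_rot']))
```

```text
[0.5651 0.2868 0.0785] [[ 0.9566 -0.2915  0.0009]
 [-0.2915 -0.9566  0.001 ]
 [ 0.0006 -0.0012 -1.    ]] 0.009857288870174613 [-0.1853  0.8412  0.6935]
tool y ang -79.09363668464765
[-0.0029,0.0179,-0,-0.0001,-0.0001,-0.054,0.05],
[-0.0038,0.0177,-0,-0.0001,-0.0001,-0.054,0.05],
[-0.0048,0.0175,-0,-0.0001,-0.0001,-0.054,0.05],
[-0.0057,0.0172,-0,-0.0001,-0.0001,-0.054,0.05],
[-0.0066,0.0169,-0,-0.0001,-0.0001,-0.054,0.05],
[-0.0075,0.0165,-0,-0.0001,-0.0001,-0.054,0.05],
[-0.0084,0.0161,-0,-0.0001,-0.0001,-0.054,0.05],
[-0.0093,0.0156,-0,-0.0001,-0.0001,-0.054,0.05],
[-0.0101,0.0151,-0,-0.0001,-0.0001,-0.054,0.05],
```

Request:
arm_command --pt "0 0 -0.0125 0 0 0 0.05" --pt "0 0 -0.0125 0 0 0 0.05" --pt "-0.0029 0.0179 0 0 0 -0.054 0.05" --pt "-0.0038 0.0177 0 0 0 -0.054 0.05" --pt "-0.0048 0.0175 0 0 0 -0.054 0.05" --pt "-0.0057 0.0172 0 0 0 -0.054 0.05" --pt "-0.0066 0.0169 0 0 0 -0.054 0.05" --pt "-0.0075 0.0165 0 0 0 -0.054 0.05" --pt "-0.0084 0.0161 0 0 0 -0.054 0.05" --pt "-0.0093 0.0156 0 0 0 -0.054 0.05" --pt "-0.0101 0.0151 0 0 0 -0.054 0.05" --pt "0 0 0 0 0 0 0.05"

```text
time: 31.42
eef_pos: [0.4929, 0.1391, 0.1037]
eef_rot: [[0.982, 0.187, 0.001], [0.187, -0.982, 0.001], [0.001, -0.001, -1.0]]
wrist_force: [-0.2, 0.9, -2.0]
opening: 0.01
grasp_force: 15.0
```

```bash
cat > sg.py <<'E'
from wd import *
h=np.array([np.cos(yaw),np.sin(yaw),0]);l=np.array([-h[1],h[0],0])
s=robot.observe();d=s['eef_pos']-foot;yt=s['eef_rot'][:,1]
print(s['time'],'beyond',d@h,'lateral',d@l,'z',s['eef_pos'][2],'toolY err deg',np.degrees(np.arctan2(yt[1],yt[0])-np.arctan2(-h[1],-h[0])),'F h,l,z',s['wrist_force']@h,s['wrist_force']@l,s['wrist_force'][2],s['opening'],s['grasp_force'],s['eef_rot'][2])
E
python3 sg.py
```

```text
31.425 beyond 0.030030763268558934 lateral 0.0007645917981617378 z 0.10373442491470783 toolY err deg -0.11169799651148102 F h,l,z 0.945153673967776 -0.007047041464153382 -1.9881273460990412 0.010012243899734477 14.988432238460518 [ 0.0008 -0.0009 -1.    ]
```

Request:
arm_command --pt "0 -0.003 0.008 0 0 0 0.05" --pt "0 0 0.01 0 0 0 0.05" --pt "0 0 0.007 0 0 0 0.05" --pt "0 0 0 0 0 0 0.05" --pt "0 0 0 0 0 0 0.05"

```text
time: 32.05
eef_pos: [0.4926, 0.1429, 0.0775]
eef_rot: [[0.982, 0.189, -0.0], [0.189, -0.982, 0.0], [-0.0, -0.0, -1.0]]
wrist_force: [-0.3, 0.7, -2.3]
opening: 0.0103
grasp_force: 15.0
```

```bash
python3 sg.py
```

```text
32.05 beyond 0.03383355501948503 lateral 0.0002857926487486643 z 0.07750792734774292 toolY err deg -0.01462370624779987 F h,l,z 0.7222564152137367 0.1372751022763504 -2.3382033137983322 0.010303999383307741 14.99879714276176 [-0.0002 -0.0004 -1.    ]
```

Request:
arm_command --pt "0 0.002 0 0 0 0 0.05" --pt "0 0.002 0 0 0 0 0.05" --pt "0 0.002 0 0 0 0 0.05" --pt "0 0 0 0 0 0 0.05" --pt "0 0 0 0 0 0 0.05"

```text
time: 32.67
eef_pos: [0.494, 0.1369, 0.0781]
eef_rot: [[0.982, 0.189, 0.001], [0.189, -0.982, 0.001], [0.001, -0.001, -1.0]]
wrist_force: [0.7, -1.2, -2.4]
opening: 0.01
grasp_force: 15.0
```

```bash
python3 sg.py
```

```text
32.675 beyond 0.027705481052147818 lateral 0.0001302695673314019 z 0.07805265156247349 toolY err deg -0.02085639931038281 F h,l,z -1.2890688769020824 -0.41520141638832153 -2.361110567792351 0.009965880765698602 14.998734671389684 [ 0.0007 -0.0007 -1.    ]
```

Request:
arm_command --pt "0 0 0.001 0 0 0 0.05" --pt "0 0.0015 0 0 0 0 0.05" --pt "0 0 0 0 0 0 0.05" --pt "0 0 0 0 0 0 0.05"

```text
time: 33.17
eef_pos: [0.4947, 0.136, 0.0775]
eef_rot: [[0.982, 0.189, 0.002], [0.189, -0.982, 0.002], [0.002, -0.001, -1.0]]
wrist_force: [-1.2, 2.4, 2.6]
opening: 0.0099
grasp_force: 15.0
```

```bash
python3 sg.py
```

```text
33.175 beyond 0.026642854359716715 lateral -0.0003740239265948308 z 0.07750106439543737 toolY err deg -0.007184955421384551 F h,l,z 2.5743372100695043 0.6819481652090078 2.551405843543969 0.009936236364411415 15.000423893798143 [ 0.002  -0.0013 -1.    ]
```

Request:
arm_command --pt "0 0.0015 0 0 0 0 0.05" --pt "0 0 0 0 0 0 0.05" --pt "0 0 0 0 0 0 0.05"

```text
time: 33.55
eef_pos: [0.495, 0.1351, 0.0775]
eef_rot: [[0.982, 0.189, 0.002], [0.189, -0.982, 0.003], [0.003, -0.002, -1.0]]
wrist_force: [-2.0, 6.8, 4.7]
opening: 0.0095
grasp_force: 15.0
```

```bash
python3 sg.py
```

```text
33.55 beyond 0.025675479958941247 lateral -0.0005242506450809221 z 0.07751007400647437 toolY err deg 0.007596771657955715 F h,l,z 7.0237683869178245 0.6555535654321426 4.697073513411531 0.009537724095463903 14.999116261024028 [ 0.0026 -0.0021 -1.    ]
```

Request:
arm_command --pt "0 0.0015 0 0 0 0 0.05" --pt "0 0 0 0 0 0 0.05" --pt "0 0 0 0 0 0 0.05"

```text
time: 33.92
eef_pos: [0.4951, 0.1347, 0.0776]
eef_rot: [[0.982, 0.19, 0.003], [0.189, -0.982, 0.004], [0.003, -0.004, -1.0]]
wrist_force: [-4.9, 10.2, 5.6]
opening: 0.0098
grasp_force: 15.0
```

```bash
python3 sg.py
```

```text
33.925 beyond 0.025327879928413264 lateral -0.0005577295197607762 z 0.07758513922070921 toolY err deg 0.018015252316265048 F h,l,z 10.927093591025516 2.859818345129401 5.621512639006411 0.009762529656133782 14.99966411480894 [ 0.0033 -0.0039 -1.    ]
```

Request:
arm_command --pt "0 -0.001 0 0 0 0 0.05" --pt "0 0 0 0 0 0 0.5" --pt "0 0 0 0 0 0 0.5" --pt "0 0 0 0 0 0 0.5" --pt "0 0 -0.02 0 0 0 0.5" --pt "0 0 -0.04 0 0 0 0.5" --pt "0 0 -0.04 0 0 0 0.5" --pt "-0.03 0.02 -0.04 0 0 0 0.5" --pt "-0.04 0.03 -0.03 0 0 0 0.5" --pt "-0.04 0.03 -0.03 0 0 0 0.5" --pt "-0.01 0.01 0 0 0 0 0.5" --pt "0 0 0 0 0 0 0.5"

```text
time: 35.42
eef_pos: [0.3931, 0.0217, 0.2766]
eef_rot: [[0.982, 0.188, 0.0], [0.188, -0.982, 0.001], [0.001, -0.001, -1.0]]
wrist_force: [0.6, 0.9, 0.0]
opening: 0.0434
grasp_force: 0.0
```

Request:
arm_command --pt "0 0 0 0 0 0 0.5" --pt "0 0 0 0 0 0 0.5"

```text
time: 35.67
eef_pos: [0.3941, 0.0229, 0.2759]
eef_rot: [[0.982, 0.189, -0.002], [0.189, -0.982, -0.0], [-0.002, -0.0, -1.0]]
wrist_force: [0.1, 0.1, -0.5]
opening: 0.0433
grasp_force: 0.0
```

Run:
```python
from wd import *
st()
s=robot.observe();im=robot.read_camera('wrist')
pickle.dump((s,im),open('w9.pkl','wb'))
cv2.imwrite('pics/w9.png',im[...,::-1])
```

```text
t 35.675 deck pos [0.0781 0.1198 0.2476] rot vs tool [ 0.0813 -0.0838 -1.5696] F ramp [ 0.1451 -0.1696 -0.4721] open 0.04325440250269744 grip 0.0
```

View pics/w9.png

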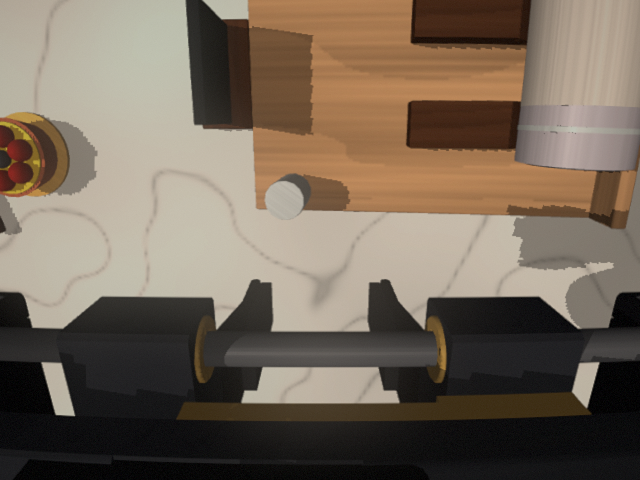

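The final view shows the tin held by both wedges (backs at columns ~408–412), the bar swung away, and the sign upright against the edge with its base corner at (251,130). The deck corner is at (257,209). A quick numeric check follows.

Run:
```python
from wd import *
s,im=pickle.load(open('w9.pkl','rb'));C=cam('wrist',s)
print('deck corner',(onplane(C,[(257,209)],o,R[:,2])-o)@R)
q=onplane(C,[(252,129.5),(249.5,20)],[0,0,.018],[0,0,1]);print('sign edge corners',(q-o)@R,np.linalg.norm(q[0]-q[1]))
print('wedge backs',((onplane(C,[(408,125),(412,20)],o+.03*R[:,2],R[:,2])-o)@R)[:,0]-.055)
```

```text
deck corner [[ 0.1691  0.1302 -0.    ]]
sign edge corners [[ 0.1712  0.0506 -0.0019]
 [ 0.1697 -0.0488 -0.002 ]] 0.09939860855979102
wedge backs [-0.031 -0.03 ]
```

Run:
```python
from wd import *
s,im=pickle.load(open('w9.pkl','rb'));C=cam('wrist',s)
v=cv2.GaussianBlur(im.max(2).astype(np.float32),(3,3),0);gm=cv2.GaussianBlur(im[...,2].astype(np.float32),(3,3),0)
def sub(a,rows,lo,hi,sgn):
    out=[]
    for r in rows:
        e=np.clip(sgn*np.diff(a[r,lo:hi]),0,None);k=e.argmax();w=e[max(k-2,0):k+3];out.append((lo+max(k-2,0)+.5+(w*np.arange(len(w))).sum()/w.sum(),r))
    return out
def X(px,h): return ((onplane(C,px,o+h*R[:,2],R[:,2])-o)@R)
for n,rows,lo,hi,h,sg,a in(('near',range(108,142,4),395,425,.03,-1,v),('far',range(4,34,4),398,428,.03,-1,v),('edge',range(150,200,5),240,272,0,-1,gm)):
    p=sub(a,rows,lo,hi,sg);q=X(p,h);print(n,np.round([c for c,_ in p],1),np.median(q[:,0])-(.055 if h else 0),np.std(q[:,0]),q[:,1].mean())
```

```text
near [407.3 407.2 407.  406.8 406.6 406.5 406.3 406.1 405.8] -0.029728772356311675 8.161046250114448e-05 0.04469058134267454
far [412.  411.7 411.6 411.3 411.1 410.9 410.9 410.6] -0.029280318320286734 6.571775547330006e-05 -0.040061177213101234
edge [253.  253.5 253.6 253.6 253.9 254.4 254.5 254.5 254.7 255.3] 0.1705082866331857 0.00012971086556666888 0.0927368705407422
```

Run:
```python
from wd import *
plan([.5144,.0238,.236],down(yaw+np.pi/2),.5,11)
```

```text
[0.0108,0.002,0.0036,0.0001,0.0001,0.1428,0.5],
[0.0109,0.0004,0.0036,0.0001,0.0001,0.1428,0.5],
[0.0109,-0.0011,0.0036,0.0001,0.0001,0.1428,0.5],
[0.0106,-0.0027,0.0036,0.0001,0.0001,0.1428,0.5],
[0.0101,-0.0041,0.0036,0.0001,0.0001,0.1428,0.5],
[0.0094,-0.0055,0.0036,0.0001,0.0001,0.1428,0.5],
[0.0085,-0.0068,0.0036,0.0001,0.0001,0.1428,0.5],
[0.0075,-0.008,0.0036,0.0001,0.0001,0.1428,0.5],
[0.0063,-0.009,0.0036,0.0001,0.0001,0.1428,0.5],
[0.0049,-0.0098,0.0036,0.0001,0.0001,0.1428,0.5],
[0.0035,-0.0104,0.0036,0.0001,0.0001,0.1428,0.5],
```

Request:
arm_command --pt "0.0108 0.002 0.0036 0 0 0.1428 0.5" --pt "0.0109 0.0004 0.0036 0 0 0.1428 0.5" --pt "0.0109 -0.0011 0.0036 0 0 0.1428 0.5" --pt "0.0106 -0.0027 0.0036 0 0 0.1428 0.5" --pt "0.0101 -0.0041 0.0036 0 0 0.1428 0.5" --pt "0.0094 -0.0055 0.0036 0 0 0.1428 0.5" --pt "0.0085 -0.0068 0.0036 0 0 0.1428 0.5" --pt "0.0075 -0.008 0.0036 0 0 0.1428 0.5" --pt "0.0063 -0.009 0.0036 0 0 0.1428 0.5" --pt "0.0049 -0.0098 0.0036 0 0 0.1428 0.5" --pt "0.0035 -0.0104 0.0036 0 0 0.1428 0.5" --pt "0 0 0 0 0 0 0.7"

```text
time: 37.22
eef_pos: [0.5145, 0.0237, 0.2361]
eef_rot: [[0.191, -0.982, -0.002], [-0.982, -0.191, 0.0], [-0.0, 0.002, -1.0]]
wrist_force: [-0.5, -0.5, -0.5]
opening: 0.0476
grasp_force: 0.0
```

Request:
arm_command --pt "0 0 0 0 0 0 0.7" --pt "0 0 0 0 0 0 0.7"

```text
time: 37.48
eef_pos: [0.5138, 0.0234, 0.2375]
eef_rot: [[0.19, -0.982, 0.001], [-0.982, -0.19, 0.001], [-0.001, -0.001, -1.0]]
wrist_force: [-0.0, 0.4, 0.9]
opening: 0.0589
grasp_force: 0.0
```

Run:
```python
from wd import *
st()
s=robot.observe();im=robot.read_camera('wrist')
pickle.dump((s,im),open('w10.pkl','wb'))
C=cam('wrist',s);g=im.astype(int);val=g.max(2)
try: backs(im,s)
except Exception as e: print(e)
# deck edge where not hidden by the sign, cols by y
for y in(-.11,-.09,-.08,.065,.075):
    c,r=proj(C,toworld([.17,y,0]))[0];c=int(round(c));r=int(r);b=cv2.GaussianBlur(im[...,2].astype(np.float32),(3,3),0)[r-12:r+12,c]
    k=np.argmax(np.diff(b));print('edge y',y,((onplane(C,[(c,r-12+k+.5)],o,R[:,2])-o)@R)[0,0])
# tin silhouette profile, wedge lanes between
for y in(0,.02,-.01):
    c=int(round(proj(C,toworld([-.065,y,.045]))[0][0]));r=int(proj(C,toworld([-.065,y,.045]))[0][1]);print(c,r,val[max(r-14,0):r+14,c].tolist())
```

```text
t 37.475 deck pos [0.0602 0.0022 0.2071] rot vs tool [ 0.0007 -0.1057 -0.0011] F ramp [ 0.2971 -0.028   0.8922] open 0.058945228124101696 grip 0.0
wedge origin x,y,th,sd {'far': (np.float64(-0.032100079426168125), np.float64(-0.04505640837195665), np.float64(0.0021564047183647897), np.float64(1.9862207673736227e-05)), 'near': (np.float64(-0.03272808519426114), np.float64(0.04318372271714602), np.float64(0.020102282765176532), np.float64(0.0001829807081388814))} 
lower edge x 0.16989105561758244 294.5
edge y -0.11 0.1704631598993653
edge y -0.09 0.1600027634305605
edge y -0.08 0.16563582384127074
edge y 0.065 0.16992201322010325
edge y 0.075 0.1619314564160486
316 25 [156, 158, 156, 158, 156, 153, 147, 144, 140, 140, 136, 132, 140, 173, 202, 203, 202, 202, 202, 203, 203, 203, 203, 204, 203, 202, 205, 205]
346 25 [156, 158, 155, 158, 158, 151, 148, 146, 144, 140, 137, 133, 137, 174, 205, 207, 206, 206, 207, 207, 206, 207, 208, 208, 208, 208, 207, 207]
301 25 [72, 71, 72, 72, 71, 71, 70, 69, 67, 68, 66, 67, 83, 127, 157, 158, 156, 158, 159, 158, 159, 159, 159, 159, 159, 160, 157, 159]
```

The wedges haven't moved (-32.1 and -32.7 mm), the tin is in place and the arm is clear, so I'm handing in.

```bash
python3 -c "
from cell import robot
print(robot.job_done())"
```

```text
the job is handed in; nothing more can be done
None
```

I handed the job in after 37.5 s with everything in place by my measurements, though no verdict came back: wedge origins at ramp x = -32.1 mm (far) and -32.7 mm (near), tin held with the bar open at its stop, and the sign upright against the middle of the lower edge.

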